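# Clamp a signet blank in the engraver's holder

### The arm

A 6-joint arm with a two-finger parallel gripper is mounted at the origin on the work surface. World frame = base frame: x ahead of the robot, y to its left, z up, the work surface at z = 0. Lengths are in mm, angles in rad, forces in N, time in s.
With the tool pointing down it reaches from about 300 to 775 mm from the base axis. Payload 14.6 kg.
Tool frame: the origin (TCP) lies between the finger pads; the fingertips stand 19 mm ahead of it and the grasp point (between the pads) is the TCP (manip.tcp_to_tips is the distance from the TCP to the fingertips, in mm); x points along the fingers, z is the direction in which the jaws open and shut, and the axes are right-handed (so a half turn about x gives the same grasp; the last joint's range is limited). The gripper opens to 94 mm and grips with 3 to 60 N. Pads are 16 mm wide; open, the fingers measure 119 mm over their backs; the gripper's body (75 mm by 177 mm) begins 78 mm behind the grasp point.
Start: joints at [-1.292, 0.3, 1.521, -0, 1.321, -0.067], TCP at [186.415, -517.435, 224.446] pointing down, gripper open.
Joint ranges: [-3.03, 3.03], [-0.79, 2.21], [0.23, 2.52], [-1.04, 4.18], [0, 3.07], [-2.55, 2.55]. Speed limits (rad/s): [2.22, 2.22, 2.57, 3.14, 3.14, 3.14].

### API

Orientations are given as [roll, pitch, yaw] about the fixed x, y, z axes, in that order (R = Rz(yaw) Ry(pitch) Rx(roll)).
In Python, from cell import manip gives the robot as it stands.
- The arm moves only by the tool jog_arm, never from a script. Its argument "moves" is a list that holds one entry, the list of rows, each a list of 6 numbers: the shift along the world's x, y, z in mm, then the turn, a rotation vector about the world's x, y, z in degrees. In form: [[[dx, dy, dz, wx, wy, wz], ...]]. A call has 1 to 5 rows; each row shifts and turns the pose as measured when the row begins; what a row does not reach is not made up. A row lasts 1/10 s, in which the tool goes at most 50 mm and 8.59 degrees, less where a joint would pass 70% of its speed; a pose out of reach is approached as far as the arm can. A call is refused whole if a number of a shift passes 50 or a number of a turn 8.59, either way. A call with a gripper value outside its range is refused whole. "gripper" is the opening, from -1 (shut) to 1 (fully open), set as the call begins (left out, the last holds). The fingers move at their own pace and stop on an object; "squeeze" is the grip in N (left out, the last holds). Time passes only in rows, so rows that do not move let the fingers close. It gives the time, the measured TCP pose, the force and the opening at its end, in the units of the state.
- manip.read_state(): the state, without advancing time (a new reading comes with each control period).
- manip.camera(name): name is "side" or "top" or "wrist"; returns (picture, depth): 384x512x3 uint8, blue, green, red; 384x512 float32, mm along the optical axis (not along the pixel's ray), 0 where there is no reading.
- manip.camera_params(name): a dict with "fx", "fy", "cx", "cy" (pixels), "dist" ([k1, k2, p1, p2, k3] as OpenCV has them; the pictures are not rectified), "rvec" (rotation vector, rad) and "tvec" (3), from world to camera coordinates, as OpenCV has them. Camera axes: x right, y down, z forward; pixel columns grow to the right and rows downward; lengths in mm; the calibration is good to about 2 mm. A picture is of the moment at which its call begins: read the wrist's pose just before it. camera_params takes no time and is no camera call; for the wrist camera it gives the pose at the moment of the call.
- manip.sign_off(): hands the job in, once; it reports no verdict.
The state is a dict: "clock": time; "joints": joint angles; "qd": joint speeds; "effort": joint torques, N m; "eef_pos": TCP position; "eef_rot": TCP orientation; "wrist_force": force on the tool from outside, world axes, zero at the start; "moment": the same for the moment, N m; "finger_gap": finger opening in mm.
Only numpy, scipy, OpenCV 4.12 (cv2) and the standard library are available. Lean on these libraries where they do the work, as an engineer would, in place of code of your own. Each camera call takes 0.05 s, during which the arm holds its last target. There are 200 camera calls.

### The job

Close the lid of the open clamshell work holder over the brass blank lying in it, then up-end the shut holder and stand it, knob end up, fully down in the shallow bench nest and let go of it. Then take hold of only the small inner knob on top and turn it clockwise until it is tight against its stop, leaving the outer ring on its index mark. Do not disturb the dish, the ring clamp or the bur rack.

Things in the scene. Friction and masses are not known exactly. Their poses are not given: they have to be found in the camera images.
- holder: Loose aluminium clamshell work holder, 0.6 to 0.85 kg, lying lid open, knob end roughly away from the robot. Origin: centre of its underside as it lies; x along its length to the knob end, z up at the start. 96 (x -48 to 48) by 50 (y) by 42 mm: full-height end walls at x -48..-36 and 34..48; between them a base 26 mm high, flat sides at y = -25 and 25. To stand it, its x points up
- pocket (a point): centre of the floor of the holder's 36 mm square, 12 mm deep pocket, at holder x -1, y 0, z 14 mm; axes as the holder's
- holder_foot (a point): centre of the holder's flat foot (50 by 42 mm end face opposite the knob), at holder x -48, y 0, z 21 mm; axes as the holder's
- knob_top (a point): centre of the end face of the small inner knob, at holder x 82, y 0, z 21 mm; axes as the holder's. The knob is a dark round cylinder of 20 mm diameter on the holder's x axis direction, from x 62 to 82, so it stands 21 mm clear of the ring's face
- ring_face (a point): centre of the outer face of the outer ring, behind the knob, at holder x 61, y 0, z 21 mm; axes as the holder's. The ring is a steel disc of 38 mm diameter from holder x 49 to 61
- lid (a joint): lid angle in rad: 0 shut, 1.3 to 1.65 at the start (standing up), limit 1.75. Hinge line along holder x at y = 22, z = 26 mm. Stiff hinge, about 0.03 N m: it stays where it is left and shuts by pushing its free edge over and down. No catch
- lid_edge (a point): middle of the lid's free edge, upper corner. The lid is a steel frame 66 mm long (holder x), 44 mm from hinge to free edge, 10 mm thick, with a 20 mm square window; shut, its top is 36 mm above the holder's underside, 6 mm below the end walls, its free edge at holder y = -22
- inner_knob (a joint): angle in rad of the inner knob: 0 to 0.5 at the start, grows when turned clockwise seen from the knob end (from above once the holder stands); hard stop (tight) at 2.6. Friction about 0.05 N m; it stays where it is left. It takes more than one wrist stroke; the standing holder itself twists in the nest at roughly 0.1 N m
- outer_ring (a joint): angle in rad of the outer ring: about 0 at the start, its white line at the index mark on the holder; very light (0.008 N m), so anything that rubs it turns it
- blank: loose round brass signet blank 30 mm diameter, 8 mm thick, lying in the holder's pocket; origin at the centre of its underside
- nest: fixed dark steel bench nest: recess 50 (x) by 58 mm (y), floor 6 mm and rim 14 mm above the bench, outside 66 by 74 mm, a screw tab reaching 50 mm from the centre on each y side. Origin: centre of the underside. The holder's foot goes in with 4 mm play all round, its 50 mm side along the nest's y, either way round
- bur_rack: bystander: green block stuck full of steel burs, 50 by 100 by 45 mm, origin under its centre
- ring_clamp: bystander: wooden ring clamp standing upright, 40 mm diameter, 94 mm high, origin under its centre
- dish: bystander: white ceramic dish 90 mm across, 25 mm high, origin under its centre

How it is judged:
By the outcome, as a careful person would: the job done as asked, in the order asked, and still so for the second after the job is handed in, with the robot touching nothing.
It also fails if it takes over 72 s, if anything falls off the work surface, if the arm or the gripper's body presses on something with over 40 N, if the wrist force passes 120 N, or if a joint passes its speed limit or range.

## Working session

There is one attempt and no reset: what is moved stays moved. The work goes in short steps, Python scripts to look and compute and a tool call to move; the robot and the scene stay as the last step left them, time stands still between calls to the robot, and variables do not carry over. Pictures are saved under pics/ and viewed, about 8 in all and at most 12, crops included, and the job is handed in when it is done.

Besides the shell and the picture viewer there is one more tool, called after "Emit:" by a JSON object that holds its "fn" and its "kwargs". jog_arm: Moves the arm, as the interface text tells. Its arguments: {"type":"object","properties":{"moves":{"type":"array","items":{"type":"array","items":{"type":"array","items":{"type":"number"}}}},"gripper":{"type":"number"},"squeeze":{"type":"number"}},"required":["moves"]}

```bash
ls; mkdir -p pics
cat > h.py <<'E'
import numpy as np, cv2
from cell import manip
from scipy.spatial.transform import Rotation as R
def shot(n,f):
    p=manip.camera_params(n); im,d=manip.camera(n); cv2.imwrite(f'pics/{f}.png',im); np.savez(f'pics/{f}.npz',im=im,d=d,**{k:np.array(v) for k,v in p.items()}); return im,d,p
def load(f):
    z=np.load(f'pics/{f}.npz'); return z['im'],z['d'],z
def w(f,pts):
    im,d,p=load(f); out=[]
    K=np.array([[p['fx'],0,p['cx']],[0,p['fy'],p['cy']],[0,0,1]],float)
    Rm=cv2.Rodrigues(np.array(p['rvec'],float))[0]; t=np.array(p['tvec'],float).ravel()
    for u,v in pts:
        x,y=cv2.undistortPoints(np.array([[[u,v]]],float),K,np.array(p['dist'],float))[0,0]
        z=np.median(d[int(v)-1:int(v)+2,int(u)-1:int(u)+2]); out.append(Rm.T@(np.array([x*z,y*z,z])-t))
    return np.array(out).round(1)
def cloud(f):
    im,d,p=load(f); K=np.array([[p['fx'],0,p['cx']],[0,p['fy'],p['cy']],[0,0,1]],float)
    v,u=np.mgrid[:d.shape[0],:d.shape[1]]
    xy=cv2.undistortPoints(np.stack([u,v],-1).reshape(-1,1,2).astype(float),K,np.array(p['dist'],float)).reshape(d.shape+(2,))
    Rm=cv2.Rodrigues(np.array(p['rvec'],float))[0]; t=np.array(p['tvec'],float).ravel()
    return (np.dstack([xy[...,0]*d,xy[...,1]*d,d])-t)@Rm
E
python3 - <<'E'
from h import *
print(manip.read_state())
a=shot('top','t0')[0]; b=shot('side','s0')[0]
for n in('top','side'):
    p=manip.camera_params(n);Rm=cv2.Rodrigues(np.array(p['rvec'],float))[0];print(n,p,-Rm.T@np.array(p['tvec']).ravel())
E
```

```text
pics
{'clock': 0.0, 'joints': array([-1.29160959e+00,  3.00454796e-01,  1.52157328e+00, -4.13027716e-05,
        1.32072248e+00, -6.66008820e-02]), 'qd': array([ 0.00195048,  0.00129032,  0.00084375, -0.0005153 ,  0.00079817,
        0.00240104]), 'effort': array([ 3.95545110e-03, -5.31799042e+01, -3.52732301e+01,  7.10448856e-02,
        2.44151638e-02, -7.27156839e-05]), 'eef_pos': array([ 186.33556155, -517.2139403 ,  223.89856909]), 'eef_rot': array([3.10952846, 1.56963773, 1.88452999]), 'wrist_force': array([ 0.02790448,  0.58732675, -0.8938334 ]), 'moment': array([-0.00256383, -0.01519886,  0.00679097]), 'finger_gap': 94.51793915123687}
top {'fx': 348.55197271675775, 'fy': 348.55197271675775, 'cx': 253.6038674501427, 'cy': 192.89609668160986, 'dist': array([-0.0995146,  0.       ,  0.       ,  0.       ,  0.       ]), 'rvec': array([ 2.21936187, -2.16440531,  0.09111527]), 'tvec': array([ -10.23728913,  627.84237837, 1021.68905856])} [ 554.74833351   18.25563762 1063.04299288]
side {'fx': 373.1320714193016, 'fy': 373.1320714193016, 'cx': 256.30460473023504, 'cy': 188.15017226708244, 'dist': array([0.01091726, 0.        , 0.        , 0.        , 0.        ]), 'rvec': array([ 1.01489228, -2.55808091,  0.91157308]), 'tvec': array([477.05080133, 365.53676644, 766.72987644])} [214.0165474  475.17045005 823.09128226]
```

View pics/t0.png

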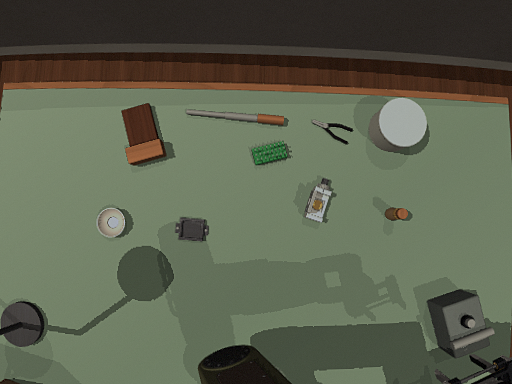

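View pics/s0.png

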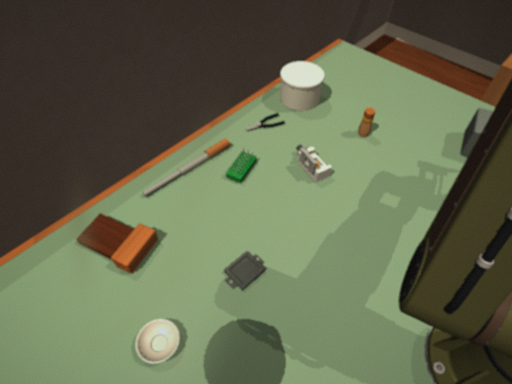

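The top picture shows the holder at about (318,200) with its knob at (326,183), the nest at (192,229), the dish at (111,222), the rack at (270,153) and the ring clamp at (398,213). I'll enlarge the holder and nest and get coordinates.

Run:
```python
from h import *
im,d,p=load('t0'); c=cloud('t0')
a=cv2.resize(im[170:230,285:355],None,fx=8,fy=8,interpolation=cv2.INTER_CUBIC)[:, :400+160]
ims,_,_=load('s0')
b=cv2.resize(ims[130:190,285:345],None,fx=8,fy=8,interpolation=cv2.INTER_CUBIC)
cv2.imwrite('pics/c0.png',cv2.resize(np.hstack([a[:480],b]),(800,369)))
for n,q in dict(holder=(318,200),knob=(326,183),nest=(192,229),dish=(111,222),rack=(270,153),clamp=(402,213)).items(): print(n,w('t0',[q]))
# nest: points 4..20mm in region
m=(c[...,2]>9)&(c[...,2]<22)&(d>0); m[:205]=0;m[250:]=0;m[:,:165]=0;m[:,220:]=0
q=c[m]; print(len(q),q.min(0),q.max(0)); r=cv2.minAreaRect(q[:,:2].astype(np.float32)); print(r)
m=(c[...,2]>8)&(c[...,2]<120)&(d>0); m[:172]=0;m[230:]=0;m[:,:290]=0;m[:,350:]=0
q=c[m]; print(len(q),q.min(0),q.max(0),cv2.minAreaRect(q[:,:2].astype(np.float32)))
np.set_printoptions(linewidth=250)
print(c[176:226:2,302:338:2,2].round(0).astype(int))
```

```text
holder [[ 611.5 -188.8   21.3]]
knob [[ 662.5 -210.5   31.1]]
nest [[514.9 188.8   6.5]]
dish [[528.6 440.2   4. ]]
rack [[750.3 -41.2  20.9]]
clamp [[ 576.3 -417.8   93.1]]
250 [482.37297032 145.86719921   9.00955466] [550.3567081  233.93808318  18.64339652]
((515.7468872070312, 189.85940551757812), (88.13446807861328, 66.27645111083984), 86.95818328857422)
720 [ 548.40509036 -222.93847654    9.50102262] [ 678.72634853 -145.93178052   75.24647905] ((617.688232421875, -188.0853729248047), (57.380584716796875, 131.19442749023438), 72.45320129394531)
[[-3 -1  0  0  0  2  2 -2 -1  1 -2  0  0  0  0 -2  3 -1]
 [ 1  2 -1  1  0 -1  0  1 -1 -2 19 33 34  3  0  2  0 -1]
 [ 4  2  1  1  1  4 -2 -1  4  1 24 34 31 27  1  0 -4  1]
 [ 0  1  2  0  1  2  1  1 -3  2 26 30 31  2  2 -2 -3  1]
 [-1  1  1  3  2  0  0 -1 25 38 38 39 29 -3  3  1 -1 -1]
 [ 3 -2 -2  2  0 -1  1 42 33 40 39 39 38 38 -2  1  0 -2]
 [ 2 -1  3 -1  3  4 31 43 39 42 43 39 40 34  5  0  2  0]
 [ 1 -2  1  3  0 46 69 68 41 44 41 46 40 45  2 -1  0  1]
 [ 0  1 -3  0  2 58 73 68 23 37 41 45 43 43 40  1 -4  0]
 [ 0 -1 -3  0 38 66 69 27 28 25 
[... 180 characters left out ...]
 1  2  3 -3  5]
 [ 1  1  0 36 69 73 22 24 23 22 11 22 29  1 -1 -2  0  0]
 [ 0  2 -1 56 69 72 20 24 25 24 19 26 25  3 -1  2  1 -1]
 [ 4  0 37 68 72 15 25 24 20 24 12 26  1 -2  0 -1  5 -3]
 [ 3 -2 49 73 70 14 20 25 21 23 19 28 -2  2  0  3 -1  2]
 [-2  0 54 69 70 24 27 27 16 12 26 27  2 -2 -3  1 -3  2]
 [ 0  0 26 22 29 24 24 26 27 25 27  3 -1  1  0  2  5  2]
 [ 3  6 42 44 43 26 24 27 26 30 26 -3  2  1 -2 -1 -1  3]
 [-1 13 44 41 42 40 42 43 27 27 27 -3  1 -3  4 -1 -3 -1]
 [ 2  1  0  0 35 41 42 39 43 40 44  3  0 -1 -1  0 -1  2]
 [ 2 -2  1  0  4 -2  0 33 44 44 42  1  1  1  3  1 -1 -3]
 [ 0  1  3  5  2 -4 -1  2  2  0  1 -2 -1  1 -1 -3  1  2]
 [ 1 -1  2  1 -1 -1 -2  0  3 -3 -1  4  0 -1 -1  2  0  1]]
```

View pics/c0.png

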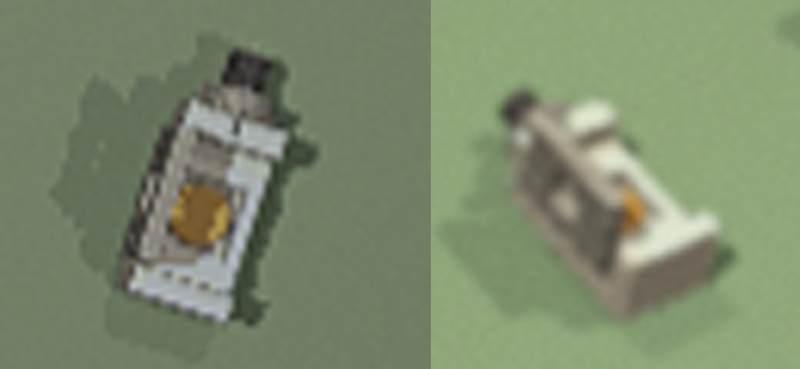

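The crop shows the lid standing on the left (+y) side and the blank in the pocket, with the knob up and to the right. The holder's yaw is about -18°. Next I'll work out where the wrist camera sits.

Run:
```python
from h import *
s=manip.read_state(); Rt=R.from_euler('xyz',s['eef_rot']).as_matrix(); print(Rt.round(3))
p=manip.camera_params('wrist');Rm=cv2.Rodrigues(np.array(p['rvec'],float))[0];C=-Rm.T@np.array(p['tvec']).ravel()
print('cam in tool',Rt.T@(C-s['eef_pos']),'axes in tool(cols cam xyz)\n',(Rt.T@Rm.T).round(3),p['fx'],p['cx'],p['cy'])
```

```text
[[-0.     0.941  0.339]
 [ 0.001  0.339 -0.941]
 [-1.     0.    -0.001]]
cam in tool [-159.80803636   70.67828462    0.16975135] axes in tool(cols cam xyz)
 [[-0.    -0.249  0.969]
 [-0.    -0.969 -0.249]
 [ 1.    -0.001  0.   ]] 327.5525018923903 260.5931692151814 188.57422992662163
```

Emit:
{"fn": "jog_arm", "kwargs": {"moves": [[[36,28,4,0,0,-3.5],[36,28,4,0,0,-3.5],[36,28,4,0,0,-3.5],[36,28,4,0,0,-3.5],[36,28,4,0,0,-3.5]]], "gripper": -1}}

```text
clock: 0.6
eef_pos: [367.3, -373.8, 242.1]
eef_rot: [-2.822, 1.565, 1.912]
wrist_force: [0.8, 0.5, -0.5]
finger_gap: 57.8
```

Emit:
{"fn": "jog_arm", "kwargs": {"moves": [[[36,28,4,0,0,-3.5],[36,28,4,0,0,-3.5],[36,28,4,0,0,-3.5],[36,28,4,0,0,-3.5],[36,28,0,0,0,-3.5]]]}}

```text
clock: 1.1
eef_pos: [553.5, -226.1, 258.4]
eef_rot: [-2.687, 1.565, 1.728]
wrist_force: [-0.2, -0.9, -0.0]
finger_gap: 17.7
```

Emit:
{"fn": "jog_arm", "kwargs": {"moves": [[[30,20,0,0,0,-2],[20,16,0,0,0,0],[0,0,0,0,0,0]]]}}

```text
clock: 1.4
eef_pos: [608.1, -183.8, 256.4]
eef_rot: [-2.435, 1.563, 1.946]
wrist_force: [-0.4, -0.5, -0.1]
finger_gap: 0.4
```

Run:
```python
from h import *
s=manip.read_state(); print(s['eef_pos'],R.from_euler('xyz',s['eef_rot']).as_matrix().round(3),s['joints'])
shot('wrist','w0'); im,d,p=load('w0'); c=cloud('w0')
cv2.imwrite('pics/w0b.png',cv2.resize(im,(800,600)))
z=c[...,2]
m=(d>0)&(z>22)&(z<48)&(abs(c[...,0]-611)<90)&(abs(c[...,1]+188)<60)
q=c[m]; print(len(q))
r=cv2.minAreaRect(q[:,:2].astype(np.float32)); print(r)
m2=m&(z>37)&(z<46); m3=m&(z>64)
for mm in (m2,): 
    n,l,st,ce=cv2.connectedComponentsWithStats(mm.astype(np.uint8))
    for i in range(1,n):
        if st[i,4]>80:
            k=c[l==i]; print(st[i],k.mean(0).round(1),cv2.minAreaRect(k[:,:2].astype(np.float32)))
```

```text
[ 608.14407238 -183.75378651  256.3677472 ] [[-0.003  0.946 -0.325]
 [ 0.008 -0.325 -0.946]
 [-1.    -0.005 -0.006]] [-0.35350371  0.47825349  1.20261533  0.00615402  1.46619105  1.54736446]
3223
((614.248291015625, -189.01670837402344), (56.463592529296875, 129.67230224609375), 72.82324981689453)
[256 121  20  11 175] [ 650.2 -203.6   38.8] ((650.3956909179688, -203.87286376953125), (21.710519790649414, 11.437528610229492), 71.08959197998047)
[244 132  44  14 551] [ 637.  -199.1   41.4] ((636.748779296875, -199.08677673339844), (49.42747497558594, 14.148475646972656), 72.6163558959961)
[247 203  42  11 413] [ 557.6 -175.7   41.2] ((557.4264526367188, -174.68431091308594), (49.6396484375, 12.643980026245117), 72.63750457763672)
```

View pics/w0b.png

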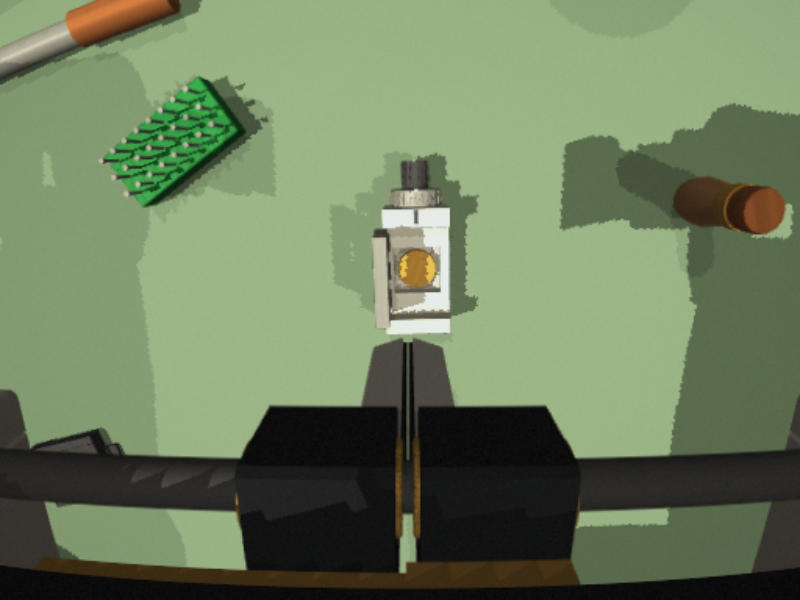

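The wrist picture shows the holder centred at about (417,270) on the 800×600 view. The lid stands at x≈382, the knob is at (413,175), and the blank is seated. The end walls lie 83.0 mm apart at z≈41, which matches the text. That puts the holder origin at about (597.5,-187.1) with yaw -17.25°. I'll go to the hinge side first.

Emit:
{"fn": "jog_arm", "kwargs": {"moves": [[[4,28,0,0,0,1.7],[4,28,-10,0,0,0],[0,0,-45,0,0,0],[0,0,-45,0,0,0],[0,0,-40,0,0,0]]]}}

```text
clock: 1.95
eef_pos: [613.7, -131.8, 118.4]
eef_rot: [2.416, 1.563, 0.541]
wrist_force: [-0.2, 0.3, -0.4]
finger_gap: 0.3
```

Emit:
{"fn": "jog_arm", "kwargs": {"moves": [[[0,0,-25,0,0,0],[0,0,-8,0,0,0],[0,0,0,0,0,0]]]}}

```text
clock: 2.25
eef_pos: [609.0, -134.0, 79.3]
eef_rot: [-2.431, 1.564, 1.974]
wrist_force: [-0.8, -0.3, 0.8]
finger_gap: 0.5
```

```bash
cat >> h.py <<'E'
def hold(O=(597.5,-187.1),yaw=-17.25):
    s=manip.read_state(); Rt=R.from_euler('xyz',s['eef_rot']).as_matrix(); t=np.radians(yaw)
    d=s['eef_pos'][:2]-np.array(O); print('xh,yh,z',d@[np.cos(t),np.sin(t)],d@[-np.sin(t),np.cos(t)],s['eef_pos'][2]); print('toolx',Rt[:,0].round(3),'tooly',Rt[:,1].round(3),'jaw',Rt[:,2].round(3),'q',s['joints'].round(2),'F',s['wrist_force'].round(1),'M',s['moment'].round(3))
E
python3 - <<'E'
from h import *
hold(); c=cloud('w0'); im,d,p=load('w0'); m=(d>0)&(c[...,2]>55)&(abs(c[...,0]-600)<60)&(abs(c[...,1]+165)<40)
q=c[m]-[597.5,-187.1,0]; t=np.radians(-17.25); yh=q[:,:2]@[-np.sin(t),np.cos(t)]; print(np.percentile(yh,[2,25,50,75,98]),np.percentile(q[:,2],[5,50,95]))
E
```

```text
xh,yh,z -4.746064802848867 54.14038074145416 79.2555541943032
toolx [-0.002  0.006 -1.   ] tooly [ 0.953 -0.302 -0.004] jaw [-0.302 -0.953 -0.005] q [-0.28  0.61  1.43  0.01  1.11  1.6 ] F [-0.8 -0.3  0.8] M [ 0.011 -0.004 -0.043]
[-7.20457241  4.66024181 16.08406792 32.15486068 65.70391894] [269.45230777 357.32894277 368.74966494]
```

Emit:
{"fn": "jog_arm", "kwargs": {"moves": [[[-2,-9.5,1,0,0,0],[-3,-9.5,0,0,0,0],[-3,-9.5,0,0,0,0],[-3,-9,-3,0,0,0],[0,0,0,0,0,0]]]}}

```text
clock: 2.75
eef_pos: [598.5, -177.1, 83.0]
eef_rot: [2.443, 1.565, 0.564]
wrist_force: [-0.1, -0.7, -0.5]
finger_gap: 0.1
```

Run:
```python
from h import *
hold()
```

```text
xh,yh,z -2.0270021129997406 9.864624497270807 83.03016367328917
toolx [ 0.005  0.003 -1.   ] tooly [ 0.953 -0.303  0.004] jaw [-0.303 -0.953 -0.005] q [-0.35  0.6   1.43  0.01  1.1   1.53] F [-0.1 -0.7 -0.5] M [ 0.047 -0.01   0.019]
```

Emit:
{"fn": "jog_arm", "kwargs": {"moves": [[[0,0,-7,0,0,0],[-1,-2,-6,0,0,0],[-1,-3,-6,0,0,0],[-1,-4,-5,0,0,0],[-1,-2,-4,0,0,0]]]}}

```text
clock: 3.25
eef_pos: [594.9, -188.6, 53.5]
eef_rot: [2.267, 1.563, 0.388]
wrist_force: [2.8, -3.0, -0.6]
finger_gap: 0.4
```

Run:
```python
from h import *
hold()
```

```text
xh,yh,z -2.086172374669867 -2.1708909325511976 53.51542859500862
toolx [ 0.007  0.003 -1.   ] tooly [ 0.953 -0.303  0.006] jaw [-0.303 -0.953 -0.005] q [-0.37  0.64  1.45  0.01  1.05  1.51] F [ 2.8 -3.  -0.6] M [-0.54  -0.675  0.08 ]
```

Emit:
{"fn": "jog_arm", "kwargs": {"moves": [[[0,0,-1,0,0,0],[0,0,0,0,0,0]]]}}

```text
clock: 3.45
eef_pos: [595.1, -189.1, 51.8]
eef_rot: [2.172, 1.563, 0.294]
wrist_force: [1.9, 0.3, 0.2]
finger_gap: 0.3
```

Emit:
{"fn": "jog_arm", "kwargs": {"moves": [[[0,0,15,0,0,0],[0,0,45,0,0,0],[0,0,50,0,0,0],[0,0,50,0,0,0],[0,0,0,0,0,0]]], "gripper": 0.6}}

```text
clock: 3.95
eef_pos: [592.2, -187.4, 219.3]
eef_rot: [2.784, 1.566, 0.905]
wrist_force: [0.6, -0.4, 1.2]
finger_gap: 37.2
```

```bash
cat > look.py <<'E'
from h import *
import sys
n=sys.argv[1]; hold(); shot('wrist',n); im,d,p=load(n); c=cloud(n)
z=c[...,2]
m=(d>0)&(z>37)&(z<46)&(abs(c[...,0]-600)<90)&(abs(c[...,1]+188)<70)
k,l,st,ce=cv2.connectedComponentsWithStats(m.astype(np.uint8))
for i in range(1,k):
    if st[i,4]>100:
        q=c[l==i]; print(st[i],q.mean(0).round(1),cv2.minAreaRect(q[:,:2].astype(np.float32)))
t=np.radians(-17.25)
for xh,yh in [(-1,-16),(20,-16),(-25,-16),(-25,15),(20,15)]:
    P=np.array([597.5,-187.1])+xh*np.array([np.cos(t),np.sin(t)])+yh*np.array([-np.sin(t),np.cos(t)])
    mm=(d>0)&(np.hypot(c[...,0]-P[0],c[...,1]-P[1])<4)&(z<100); print(xh,yh,np.median(z[mm]) if mm.any() else None)
cv2.imwrite(f'pics/{n}b.png',cv2.resize(im[60:300,130:400],(540,480)))
E
python3 look.py w1
```

```text
xh,yh,z -4.991328151497284 -1.819904182713444 219.3441087154483
toolx [ 0.003  0.004 -1.   ] tooly [ 0.953 -0.302  0.002] jaw [-0.302 -0.953 -0.005] q [-0.37  0.46  1.31  0.    1.37  1.51] F [ 0.6 -0.4  1.2] M [0.069 0.03  0.022]
[249 111  21  13 220] [ 648.8 -203.7   38.7] ((649.1979370117188, -203.9478759765625), (20.564163208007812, 12.148380279541016), 72.49596405029297)
[235 125  49  14 684] [ 635.4 -199.6   41.4] ((635.3563232421875, -199.56423950195312), (49.460784912109375, 13.428070068359375), 72.3933334350586)
[255 141  25  61 508] [ 592.  -200.2   37.7] ((592.1228637695312, -194.94338989257812), (25.062118530273438, 65.35269165039062), 73.11290740966797)
[236 203  47  12 541] [ 556.7 -174.4   41.1] ((556.1238403320312, -174.2375030517578), (50.131736755371094, 12.291290283203125), 72.32903289794922)
-1 -16 37.365397592757034
20 -16 37.3216993389673
-25 -16 37.50195632726094
-25 15 35.93515564041227
20 15 35.80480466603897
```

View pics/w1b.png

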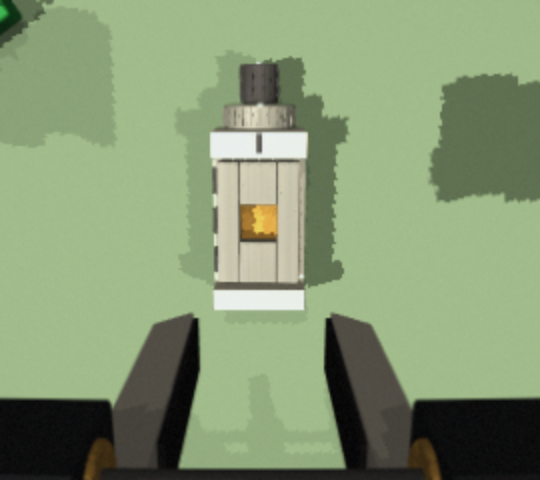

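The lid is down, but the height reads about 1.5 mm high at the free edge, and the tip probably sat in the window. I'll press it firmly on the solid frame beside the window.

Emit:
{"fn": "jog_arm", "kwargs": {"moves": [[[9,-8,-20,0,0,0],[9,-8,-40,0,0,0],[0,0,-45,0,0,0],[0,0,-35,0,0,0],[0,0,0,0,0,0]]], "gripper": -1}}

```text
clock: 4.5
eef_pos: [607.3, -202.0, 71.9]
eef_rot: [-2.411, 1.564, 1.995]
wrist_force: [0.2, -0.1, -0.4]
finger_gap: 7.6
```

```bash
sed -i 's/O=(597.5,-187.1),yaw=-17.25/O=(596.2,-187.1),yaw=-17.6/' h.py; python3 -c "
from h import *
hold()"
```

```text
xh,yh,z 15.09240117924612 -10.886851190220627 71.88862462040628
toolx [-0.003  0.006 -1.   ] tooly [ 0.953 -0.302 -0.005] jaw [-0.302 -0.953 -0.005] q [-0.38  0.65  1.38  0.01  1.12  1.49] F [ 0.2 -0.1 -0.4] M [ 0.017 -0.014  0.023]
```

Emit:
{"fn": "jog_arm", "kwargs": {"moves": [[[3,-2,-10,0,0,0],[0,0,-4,0,0,0],[0,0,-2,0,0,0],[0,0,-2,0,0,0],[0,0,0,0,0,0]]]}}

```text
clock: 5.0
eef_pos: [612.2, -204.7, 58.1]
eef_rot: [3.084, 1.566, 1.207]
wrist_force: [-0.4, -1.1, 0.0]
finger_gap: -0.2
```

```bash
python3 -c "
from h import *
hold()"
```

```text
xh,yh,z 20.5711911149418 -11.891855192124122 58.08505273008967
toolx [ 0.002  0.005 -1.   ] tooly [ 0.953 -0.301  0.   ] jaw [-0.301 -0.953 -0.005] q [-0.38  0.68  1.37  0.01  1.09  1.49] F [-0.4 -1.1  0. ] M [ 0.133 -0.043 -0.014]
```

Emit:
{"fn": "jog_arm", "kwargs": {"moves": [[[-1,0,-1.5,0,0,0],[0,0,-1.5,0,0,0],[0,0,0,0,0,0]]]}}

```text
clock: 5.3
eef_pos: [611.7, -204.9, 56.5]
eef_rot: [2.631, 1.566, 0.754]
wrist_force: [0.7, 0.4, 0.8]
finger_gap: 0.5
```

Emit:
{"fn": "jog_arm", "kwargs": {"moves": [[[0,0,-1.5,0,0,0],[0,0,0,0,0,0]]]}}

```text
clock: 5.5
eef_pos: [611.9, -205.0, 55.4]
eef_rot: [2.508, 1.565, 0.631]
wrist_force: [-0.5, 0.4, 0.0]
finger_gap: 0.4
```

Emit:
{"fn": "jog_arm", "kwargs": {"moves": [[[0,0,-1.5,0,0,0],[0,0,0,0,0,0]]]}}

```text
clock: 5.7
eef_pos: [612.1, -205.0, 55.4]
eef_rot: [2.387, 1.565, 0.51]
wrist_force: [-1.1, -0.3, 0.1]
finger_gap: 0.5
```

Emit:
{"fn": "jog_arm", "kwargs": {"moves": [[[0,0,-3,0,0,0],[0,0,0,0,0,0]]]}}

```text
clock: 5.9
eef_pos: [612.7, -205.3, 55.4]
eef_rot: [2.178, 1.563, 0.301]
wrist_force: [0.6, 1.0, 0.1]
finger_gap: 0.5
```

Emit:
{"fn": "jog_arm", "kwargs": {"moves": [[[0,0,-3,0,0,0],[0,0,-2,0,0,0]]]}}

```text
clock: 6.1
eef_pos: [613.4, -205.5, 54.6]
eef_rot: [2.013, 1.561, 0.136]
wrist_force: [-14.3, 5.3, 25.4]
finger_gap: 0.3
```

```bash
python3 -c "
from h import *
hold()"
```

```text
xh,yh,z 21.902286250248512 -12.312141261812183 54.55686971828208
toolx [ 0.009  0.001 -1.   ] tooly [ 0.954 -0.301  0.008] jaw [-0.301 -0.954 -0.004] q [-0.38  0.68  1.38  0.01  1.08  1.49] F [-14.3   5.3  25.4] M [1.093 2.948 0.005]
```

The 25 N contact shows the lid is solidly shut. I'll lift and re-measure.

Emit:
{"fn": "jog_arm", "kwargs": {"moves": [[[0,0,15,0,0,0],[-8,8,45,0,0,0],[-9,8,50,0,0,0],[0,0,50,0,0,0],[0,0,0,0,0,0]]], "gripper": 1}}

```text
clock: 6.6
eef_pos: [594.2, -188.3, 220.1]
eef_rot: [2.125, 1.563, 0.248]
wrist_force: [-0.2, -0.4, -0.2]
finger_gap: 37.1
```

```bash
python3 look.py w2
```

```text
xh,yh,z -1.539755740755909 -1.7181891991204201 220.06703934522375
toolx [ 0.008  0.002 -1.   ] tooly [ 0.954 -0.301  0.007] jaw [-0.301 -0.954 -0.004] q [-0.37  0.46  1.31  0.    1.36  1.51] F [-0.2 -0.4 -0.2] M [0.06  0.009 0.012]
[248 114  22  13 209] [ 648.9 -203.5   38.8] ((649.3270263671875, -203.72360229492188), (21.616531372070312, 12.262629508972168), 72.48965454101562)
[235 128  49  14 678] [ 635.4 -199.6   41.5] ((635.2345581054688, -199.76596069335938), (49.59223937988281, 13.539291381835938), 72.38388061523438)
[236 206  46  12 518] [ 556.5 -174.8   41.2] ((555.9533081054688, -174.02427673339844), (49.247283935546875, 12.862756729125977), 72.39884185791016)
-1 -16 35.62776558641648
20 -16 35.43955133093548
-25 -16 35.46536445491756
-25 15 35.57294542553828
20 15 35.45043411833133
```

The lid now reads 35.5 mm everywhere, so it's shut. The plan is to grip across the flat y sides with the tool tilted about 45° back. After the 90° up-end it will point about 45° down and outward. I'll tilt it now.

Emit:
{"fn": "jog_arm", "kwargs": {"moves": [[[1,0,0,2.5,7.8,0],[0,0,0,2.5,7.8,0],[0,0,-10,2.5,7.8,0],[0,0,-10,2.5,7.8,0],[0,0,-10,2.5,7.8,0]]], "gripper": 0.75}}

```text
clock: 7.15
eef_pos: [592.4, -187.3, 185.7]
eef_rot: [-1.58, 0.836, 2.824]
wrist_force: [1.0, -0.1, 0.9]
finger_gap: 80.4
```

```bash
python3 -c "
from h import *
hold()"
```

```text
xh,yh,z -3.602204113192363 -1.318353444075973 185.6515903831361
toolx [-0.637  0.209 -0.742] tooly [ 0.708 -0.223 -0.67 ] jaw [-0.306 -0.952 -0.006] q [-0.35  0.97  0.72 -0.03  2.19  1.52] F [ 1.  -0.1  0.9] M [-0.012 -0.231 -0.001]
```

Emit:
{"fn": "jog_arm", "kwargs": {"moves": [[[3.5,0,-40,0,0,0],[0,0,-45,0,0,0],[0,0,-35,0,0,0],[0,0,-10,0,0,0],[0,0,0,0,0,0]]]}}

```text
clock: 7.65
eef_pos: [592.3, -186.1, 38.6]
eef_rot: [-1.581, 0.811, 2.823]
wrist_force: [0.1, -0.0, 0.3]
finger_gap: 82.1
```

```bash
python3 -c "
from h import *
hold()"
```

```text
xh,yh,z -3.995983343023182 -0.25136630835522344 38.582457691355266
toolx [-0.654  0.216 -0.725] tooly [ 0.692 -0.217 -0.689] jaw [-0.306 -0.952 -0.007] q [-0.35  1.13  0.77 -0.03  2.    1.52] F [ 0.1 -0.   0.3] M [-0.036 -0.284  0.059]
```

Emit:
{"fn": "jog_arm", "kwargs": {"moves": [[[4.5,-1.5,-10,0,0,0],[1,0,-4.5,0,0,0],[0,0,0,0,0,0]]]}}

```text
clock: 7.95
eef_pos: [599.6, -188.3, 26.6]
eef_rot: [-1.581, 0.816, 2.823]
wrist_force: [-0.4, -0.7, -0.3]
finger_gap: 81.8
```

Emit:
{"fn": "jog_arm", "kwargs": {"moves": [[[0,0,0,0,0,0],[0,0,0,0,0,0],[0,0,0,0,0,0],[0,0,0,0,0,0],[0,0,0,0,0,0]]], "gripper": -0.1, "squeeze": 50}}

```text
clock: 8.45
eef_pos: [600.8, -188.5, 29.8]
eef_rot: [-1.581, 0.821, 2.823]
wrist_force: [0.1, 1.8, -2.4]
finger_gap: 49.8
```

```bash
python3 -c "
from h import *
hold();print(manip.read_state()['finger_gap'])"
```

```text
xh,yh,z 4.834809876806288 0.026308237127364506 29.786950042495853
toolx [-0.647  0.213 -0.732] tooly [ 0.698 -0.219 -0.681] jaw [-0.306 -0.952 -0.007] q [-0.35  1.15  0.73 -0.03  2.    1.52] F [ 0.1  1.8 -2.4] M [ 0.032 -0.591 -0.275]
49.790276857587436
```

The holder is gripped (gap 49.8 mm). TCP is at holder x 4.8, z 29.8. Now I'll lift and start to up-end it.

Emit:
{"fn": "jog_arm", "kwargs": {"moves": [[[0,0,15,0,0,0],[0,0,30,0,0,0],[0,0,40,0,0,0],[0,0,30,-2.4,-7.6,0],[0,10,20,-2.4,-7.6,0]]], "squeeze": 60}}

```text
clock: 8.95
eef_pos: [598.1, -178.7, 160.0]
eef_rot: [-1.588, 1.09, 2.816]
wrist_force: [1.4, -0.1, -8.1]
finger_gap: 49.3
```

Emit:
{"fn": "jog_arm", "kwargs": {"moves": [[[-5,20,20,-2.4,-7.6,0],[-5,20,10,-2.4,-7.6,0],[-5,20,0,-2.4,-7.6,0],[-5,20,0,-2.4,-7.6,0],[0,0,0,0,0,0]]]}}

```text
clock: 9.45
eef_pos: [573.5, -94.8, 197.0]
eef_rot: [1.678, 1.464, -0.199]
wrist_force: [-0.4, -0.1, -8.3]
finger_gap: 48.8
```

Run:
```python
from h import *
hold();print(manip.read_state()['eef_pos'],manip.read_state()['finger_gap'])
```

```text
xh,yh,z -49.54643012540985 81.07473733398271 197.04270791458222
toolx [ 0.104 -0.021 -0.994] tooly [ 0.948 -0.3    0.106] jaw [-0.3   -0.954 -0.011] q [-0.23  0.33  1.54  0.    1.16  1.65] F [-0.4 -0.1 -8.3] M [0.087 0.305 0.04 ]
[573.48736465 -94.83896832 197.04270791] 48.82277469460455
```

Emit:
{"fn": "jog_arm", "kwargs": {"moves": [[[-5,30,0,-2.0,-6.7,2],[-5,35,0,-1.9,-6.7,2],[-5,40,0,-1.7,-6.8,2],[-5,40,0,-1.4,-6.8,2],[-5,30,0,-1.2,-6.8,2]]]}}

```text
clock: 9.95
eef_pos: [545.8, 76.1, 197.7]
eef_rot: [1.564, 0.868, -0.14]
wrist_force: [1.2, -2.7, -9.4]
finger_gap: 49.4
```

Emit:
{"fn": "jog_arm", "kwargs": {"moves": [[[-5,30,0,0,0,2],[0,0,0,0,0,0]]]}}

```text
clock: 10.15
eef_pos: [537.4, 108.6, 195.9]
eef_rot: [1.558, 0.872, -0.107]
wrist_force: [0.4, 0.2, -9.3]
finger_gap: 49.5
```

Run:
```python
from h import *
hold();print(manip.read_state()['eef_pos'],manip.read_state()['finger_gap'])
shot('wrist','w3');a=load('w3')[0]
shot('top','t3');b=load('t3')[0]
cv2.imwrite('pics/m3.png',np.hstack([cv2.resize(a,(400,300)),cv2.resize(b[150:270,140:300],(400,300))]))
```

```text
xh,yh,z -145.46235650315333 264.10207056062706 195.9154204873709
toolx [ 0.64  -0.069 -0.765] tooly [ 0.762 -0.069  0.644] jaw [-0.097 -0.995  0.008] q [ 0.23  0.06  2.02 -0.53  0.44  2.3 ] F [ 0.4  0.2 -9.3] M [ 0.182  1.384 -0.03 ]
[537.40315349 108.62306585 195.91542049] 49.5330034504019
```

View pics/m3.png

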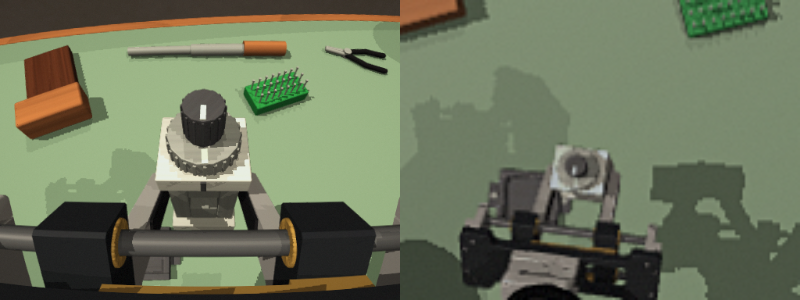

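The left half (wrist view) shows the holder upright in the grip with the ring line at its mark. The right half (top view) shows the nest at the lower left, partly hidden. Joint 6 is at 2.3 and nearing its limit, so I'll check the kinematics for the final pose before going on.

```bash
cat > kin.py <<'E'
from h import *
from scipy.optimize import least_squares
D=[(.30045,1.52157,(549.8,0,223.9),(0,0,-1)),(.47825,1.20262,(635.3,0,256.4),(0,0,-1)),(.61,1.43,(623.6,0,79.3),(0,0,-1)),(.68,1.38,(646.9,0,54.6),(0,0,-1)),
(.97,.72,(592.4,-187.3,185.7),(-.637,.209,-.742)),(1.15,.73,(600.8,-188.5,29.8),(-.647,.213,-.732)),(.06,2.02,(537.4,108.6,195.9),(.64,-.069,-.765)),(.33,1.54,(573.5,-94.8,197.),(.104,-.021,-.994))]
def wr(p,q2,q3): a,b,e,h,r0,L=p; f=q2+q3; return r0+a*np.sin(q2)+b*np.sin(f)+e*np.cos(f), h+a*np.cos(q2)+b*np.cos(f)-e*np.sin(f)
def res(p):
    o=[]
    for q2,q3,P,t in D:
        W=np.array(P)-p[5]*np.array(t); r,z=wr(p,q2,q3); o+=[np.hypot(W[0],W[1])-r,W[2]-z]
    return np.r_[o,.02*p[2],.02*p[4]]
S=least_squares(res,[400,400,0,300,0,250]); p=S.x
def ik(P,t,g=(.3,1.8)):
    P=np.array(P,float);t=np.array(t,float);t/=np.linalg.norm(t);W=P-p[5]*t; q1=np.arctan2(W[1],W[0])
    s=least_squares(lambda q:np.array(wr(p,*q))-[np.hypot(W[0],W[1]),W[2]],g); q2,q3=s.x; f=q2+q3
    tl=np.array([[np.cos(q1),np.sin(q1),0],[-np.sin(q1),np.cos(q1),0],[0,0,1]])@t
    u=np.array([np.sin(f),0,np.cos(f)]); v=np.array([np.cos(f),0,-np.sin(f)])
    q5=np.arccos(tl@u); q4=np.arctan2(tl[1],tl@v); return np.r_[q1,q2,q3,q4,q5,s.cost].round(2)
if __name__=='__main__':
    print(p.round(1),S.fun.round(1))
    print(ik(D[6][2],D[6][3]),'meas .23 .06 2.02 -.53 .44')
    for dn in (.60,.68,.765,.85): 
        az=np.radians(-3); c=np.sqrt(1-dn**2); t=[c*np.cos(az),c*np.sin(az),-dn]
        print(dn,[ik((507,190,z),t) for z in (180,100,60)])
E
python3 kin.py
```

```text
[424.3 451.7  35.9 216.9  -4.6 251.4] [ 0.2  0.1 -0.4 -0.6 -1.6  2.2  2.8  3.1  0.2  4.8 -1.1 -4.8 -0.8 -0.8
  0.7 -4.   0.7 -0.1]
[ 0.32  0.06  2.02 -0.61  0.49  0.  ] meas .23 .06 2.02 -.53 .44
0.6 [array([ 0.58,  0.09,  2.15, -1.42,  0.5 ,  0.  ]), array([ 0.58,  0.28,  2.19, -1.83,  0.51,  0.  ]), array([ 0.58,  0.38,  2.19, -2.01,  0.55,  0.  ])]
0.68 [array([ 0.55,  0.08,  2.1 , -1.1 ,  0.49,  0.  ]), array([ 0.55,  0.25,  2.15, -1.53,  0.43,  0.  ]), array([ 0.55,  0.35,  2.16, -1.76,  0.44,  0.  ])]
0.765 [array([ 0.52,  0.09,  2.04, -0.76,  0.53,  0.  ]), array([ 0.52,  0.24,  2.09, -1.09,  0.41,  0.  ]), array([ 0.52,  0.33,  2.11, -1.33,  0.37,  0.  ])]
0.85 [array([ 0.48,  0.11,  1.95, -0.47,  0.64,  0.  ]), array([ 0.48,  0.24,  2.02, -0.63,  0.47,  0.  ]), array([ 0.48,  0.32,  2.04, -0.77,  0.4 ,  0.  ])]
```

Run:
```python
from kin import *
dn=.681;c=np.sqrt(1-dn**2)
for r in (560,620,680,720):
    for z in (110,55):
        for rel in (0,10): # tool azimuth rel to arm direction
            a=np.radians(rel); q=ik((r,0,z),[c*np.cos(a),c*np.sin(a),-dn]); print(r,z,rel,q,'phi',q[1]+q[2])
for z in(220,82): print('nest vertical',ik((515,190,z),[0.001,0,-1]))
```

```text
560 110 0 [0.   0.22 2.15 3.14 0.05 0.  ] phi 2.37
560 110 10 [-0.08  0.23  2.14  1.75  0.19  0.  ] phi 2.37
560 55 0 [0.   0.35 2.17 3.14 0.2  0.  ] phi 2.52
560 55 10 [-0.08  0.36  2.16  2.33  0.26  0.  ] phi 2.52
620 110 0 [0.   0.33 2.   3.14 0.01 0.  ] phi 2.33
620 110 10 [-0.07  0.34  1.99  1.53  0.18  0.  ] phi 2.33
620 55 0 [0.   0.45 2.01 3.14 0.14 0.  ] phi 2.46
620 55 10 [-0.07  0.45  2.    2.15  0.22  0.  ] phi 2.45
680 110 0 [0.   0.44 1.84 0.   0.04 0.  ] phi 2.2800000000000002
680 110 10 [-0.06  0.44  1.83  1.23  0.18  0.  ] phi 2.27
680 55 0 [0.   0.54 1.85 3.14 0.07 0.  ] phi 2.39
680 55 10 [-0.06  0.55  1.84  1.86  0.18  0.  ] phi 2.39
720 110 0 [0.   0.51 1.73 0.   0.09 0.  ] phi 2.24
720 110 10 [-0.06  0.52  1.71  1.03  0.2   0.  ] phi 2.23
720 55 0 [0.   0.6  1.74 3.14 0.02 0.  ] phi 2.34
720 55 10 [-0.06  0.61  1.73  1.58  0.17  0.  ] phi 2.34
nest vertical [ 0.35  0.3   1.53 -0.    1.31  0.  ]
nest vertical [ 0.35  0.45  1.66 -0.    1.02  0.  ]
```

The tilted pose would put joint 4 past its range at the nest. So I'll stand the holder upright on clear bench on the right (tool yawed positive relative to the arm), let go, and regrip it from straight above with the fingers straddling the knob. Then it goes vertically into the nest. First, travel back.

Emit:
{"fn": "jog_arm", "kwargs": {"moves": [[[-8,-35,0,0,0,1],[-10,-42,0,0,0,2],[-10,-42,0,0,0,2],[-10,-42,0,0,0,2],[-10,-42,0,0,0,2]]]}}

```text
clock: 10.75
eef_pos: [506.2, -27.0, 192.3]
eef_rot: [1.557, 0.898, -0.017]
wrist_force: [-0.3, -0.2, -9.1]
finger_gap: 49.7
```

Emit:
{"fn": "jog_arm", "kwargs": {"moves": [[[-10,-42,0,0,0,3],[-10,-42,0,0,0,3],[-10,-42,0,0,0,3],[0,-10,0,0,0,0],[0,0,0,0,0,0]]]}}

```text
clock: 11.25
eef_pos: [483.8, -131.4, 191.1]
eef_rot: [1.554, 0.914, 0.08]
wrist_force: [0.5, -0.4, -8.5]
finger_gap: 49.1
```

Run:
```python
from kin import *
s=manip.read_state();print(s['eef_pos'],s['finger_gap']);hold()
P=s['eef_pos'];dn=.681;c=np.sqrt(1-dn**2)
for z in (180,110,55):
  for az in (5,15,25):
    a=np.radians(az);print(z,az,ik((P[0],P[1],z),[c*np.cos(a),c*np.sin(a),-dn]))
```

```text
[ 483.778572   -131.41760481  191.07226099] 49.11988940045322
xh,yh,z -123.99573577644001 19.083084555050863 191.07226098953416
toolx [ 0.609  0.049 -0.792] tooly [0.788 0.08  0.61 ] jaw [ 0.093 -0.996  0.01 ] q [-0.51 -0.03  2.11  0.66  0.59  0.5 ] F [ 0.5 -0.4 -8.5] M [-0.047  1.282  0.015]
180 5 [-0.46 -0.02  2.21  1.1   0.44  0.  ]
180 15 [-0.53  0.03  2.16  1.11  0.62  0.  ]
180 25 [-0.58  0.08  2.1   1.07  0.79  0.  ]
110 5 [-0.46  0.14  2.26  1.56  0.39  0.  ]
110 15 [-0.53  0.18  2.21  1.39  0.56  0.  ]
110 25 [-0.58  0.23  2.14  1.26  0.71  0.  ]
55 5 [-0.46  0.29  2.27  1.95  0.42  0.  ]
55 15 [-0.53  0.32  2.22  1.65  0.55  0.  ]
55 25 [-0.58  0.36  2.16  1.43  0.68  0.  ]
```

Emit:
{"fn": "jog_arm", "kwargs": {"moves": [[[4,0,0,0,0,5],[4,0,0,0,0,5],[4,0,0,0,0,5],[4,0,0,1.6,-4.6,0],[4,0,0,1.6,-4.6,0]]]}}

```text
clock: 11.75
eef_pos: [504.8, -133.1, 193.0]
eef_rot: [1.543, 0.741, 0.345]
wrist_force: [0.3, 0.9, -9.3]
finger_gap: 49.4
```

Emit:
{"fn": "jog_arm", "kwargs": {"moves": [[[0,0,-20,0,0,0],[0,0,-20,0,0,0],[0,0,-20,0,0,0],[0,0,0,0,0,0]]]}}

```text
clock: 12.15
eef_pos: [504.5, -134.4, 130.9]
eef_rot: [1.539, 0.741, 0.34]
wrist_force: [-0.1, 0.3, -8.7]
finger_gap: 49.4
```

```bash
cat >> h.py <<'E'
def up(R0=None):
    s=manip.read_state(); Rt=R.from_euler('xyz',s['eef_rot']).as_matrix()
    # holder axes in tool at grasp
    t=np.radians(-17.6); H=np.array([[np.cos(t),-np.sin(t),0],[np.sin(t),np.cos(t),0],[0,0,1]])
    x=np.array([-.647,.213,-.732]);z=np.array([-.306,-.952,-.007]);z-=x*(x@z);x/=np.linalg.norm(x);z/=np.linalg.norm(z)
    G=np.c_[x,np.cross(z,x),z]; Hw=Rt@G.T@H
    print('holder x axis in world',Hw[:,0].round(3),'y',Hw[:,1].round(3),'fix rotvec deg',np.degrees(np.cross(Hw[:,0],[0,0,1])).round(2)); return Hw
E
python3 - <<'E'
from h import *
s=manip.read_state();print(s['eef_pos'],s['finger_gap']);hold();up()
E
```

```text
[ 504.53773762 -134.38288227  130.87596887] 49.43241148542337
xh,yh,z -103.31168221395751 22.533556393949794 130.8759688658164
toolx [ 0.696  0.246 -0.675] tooly [0.625 0.255 0.738] jaw [ 0.353 -0.935  0.023] q [-0.63  0.2   2.13  1.24  0.7  -0.39] F [-0.1  0.3 -8.7] M [-0.464  1.393  0.024]
holder x axis in world [-0.017  0.022  1.   ] y [-0.347  0.937 -0.027] fix rotvec deg [ 1.28  0.99 -0.  ]
```

Emit:
{"fn": "jog_arm", "kwargs": {"moves": [[[0,0,-20,1.3,1.0,0],[0,0,-25,0,0,0],[0,0,-10,0,0,0],[0,0,0,0,0,0]]]}}

```text
clock: 12.55
eef_pos: [506.8, -135.9, 78.3]
eef_rot: [1.57, 0.748, 0.361]
wrist_force: [1.1, 0.7, -8.2]
finger_gap: 49.6
```

```bash
cat > plane.py <<'E'
from h import *
import sys
s=manip.read_state();P=s['eef_pos'];print(P,s['wrist_force'].round(1),s['finger_gap']);hold();up()
shot('wrist',sys.argv[1]);im,d,p=load(sys.argv[1]);c=cloud(sys.argv[1])
rel=c-P
near=(d>0)&(np.hypot(rel[...,0],rel[...,1])<45)
for nm,lo,hi in(('wall',36,50),('ring',51,62),('knob',70,86)):
    m=near&(rel[...,2]>lo)&(rel[...,2]<hi); q=c[m]
    if len(q)<50: print(nm,len(q));continue
    for _ in range(6):
        mu=q.mean(0); n=np.linalg.svd(q-mu)[2][2]; n*=np.sign(n[2]); e=(q-mu)@n; q=q[abs(e)<max(1.0,1.5*np.median(abs(e)))]
    print(nm,len(q),mu.round(1),n.round(3),np.std(e).round(2))
cv2.imwrite(f'pics/{sys.argv[1]}b.png',cv2.resize(im,(800,600)))
E
python3 plane.py w4
```

```text
[ 506.81881208 -135.91851722   78.3034685 ] [ 1.1  0.7 -8.2] 49.61807949931182
xh,yh,z -100.67305356040463 21.759531720841434 78.30346849913668
toolx [ 0.686  0.259 -0.68 ] tooly [0.636 0.241 0.733] jaw [ 0.354 -0.935  0.   ] q [-0.64  0.33  2.13  1.38  0.68 -0.56] F [ 1.1  0.7 -8.2] M [-0.545  1.405  0.012]
holder x axis in world [-0.002  0.003  1.   ] y [-0.347  0.938 -0.004] fix rotvec deg [ 0.19  0.14 -0.  ]
wall 2593 [ 501.8 -137.9  121.2] [-0.032 -0.01   0.999] 0.43
ring 2772 [ 507.3 -135.8  134.4] [-0.013 -0.003  1.   ] 0.44
knob 1498 [ 513.3 -133.5  155.3] [-0.061 -0.019  0.998] 0.43
```

Emit:
{"fn": "jog_arm", "kwargs": {"moves": [[[0,0,-14,-0.4,1.2,0],[0,0,-5,0,0,0],[0,0,0,0,0,0]]]}}

```text
clock: 12.9
eef_pos: [508.4, -136.8, 61.3]
eef_rot: [1.565, 0.77, 0.358]
wrist_force: [-0.0, 0.7, -8.3]
finger_gap: 49.6
```

Emit:
{"fn": "jog_arm", "kwargs": {"moves": [[[0,0,-3,0,0,0],[0,0,-1,0,0,0],[0,0,0,0,0,0]]]}}

```text
clock: 13.2
eef_pos: [508.7, -137.0, 57.6]
eef_rot: [1.564, 0.769, 0.357]
wrist_force: [0.7, -0.3, -8.8]
finger_gap: 49.2
```

Emit:
{"fn": "jog_arm", "kwargs": {"moves": [[[0,0,-2.5,0,0,0],[0,0,0,0,0,0]]]}}

```text
clock: 13.4
eef_pos: [508.7, -137.1, 55.2]
eef_rot: [1.564, 0.769, 0.357]
wrist_force: [0.4, -0.0, -8.8]
finger_gap: 49.5
```

Emit:
{"fn": "jog_arm", "kwargs": {"moves": [[[0,0,-2,0,0,0],[0,0,0,0,0,0]]]}}

```text
clock: 13.6
eef_pos: [508.9, -137.2, 53.2]
eef_rot: [1.564, 0.768, 0.356]
wrist_force: [-0.4, -0.6, -8.9]
finger_gap: 49.3
```

Emit:
{"fn": "jog_arm", "kwargs": {"moves": [[[0,0,-1.5,0,0,0],[0,0,0,0,0,0]]]}}

```text
clock: 13.8
eef_pos: [509.5, -137.3, 53.2]
eef_rot: [1.563, 0.765, 0.356]
wrist_force: [0.5, 0.1, -8.6]
finger_gap: 49.3
```

Emit:
{"fn": "jog_arm", "kwargs": {"moves": [[[0,0,-2.5,0,0,0],[0,0,0,0,0,0]]]}}

```text
clock: 14.0
eef_pos: [510.6, -137.5, 53.0]
eef_rot: [1.561, 0.76, 0.355]
wrist_force: [1.2, 0.6, -8.8]
finger_gap: 49.0
```

```bash
python3 plane.py w5
```

```text
[ 510.59252523 -137.53790307   53.04377288] [ 1.2  0.6 -8.8] 49.02997104736603
xh,yh,z -96.58633187870333 21.35700547725129 53.04377287518425
toolx [ 0.68   0.252 -0.689] tooly [0.642 0.249 0.725] jaw [ 0.354 -0.935  0.007] q [-0.63  0.4   2.12  1.44  0.65 -0.65] F [ 1.2  0.6 -8.8] M [-0.542  1.486  0.049]
holder x axis in world [0.006 0.013 1.   ] y [-0.348  0.937 -0.011] fix rotvec deg [ 0.77 -0.33  0.  ]
wall 2521 [ 506.2 -138.7   96.2] [-0.021 -0.005  1.   ] 0.44
ring 2703 [ 511.9 -137.1  109.3] [-0.004  0.002  1.   ] 0.44
knob 1455 [ 518.2 -134.6  130.1] [-0.051 -0.02   0.999] 0.41
```

The wall top reads 96.2 mm, so the foot is on the bench (48+48). I'll release it.

Emit:
{"fn": "jog_arm", "kwargs": {"moves": [[[0,0,-1,0,0,0],[0,0,0,0,0,0],[0,0,0,0,0,0],[0,0,0,0,0,0]]], "gripper": 0.5}}

```text
clock: 14.45
eef_pos: [512.0, -138.0, 53.3]
eef_rot: [1.559, 0.757, 0.354]
wrist_force: [0.7, -0.1, 0.9]
finger_gap: 70.4
```

```bash
python3 plane.py w6
```

```text
[ 511.99060871 -137.99970633   53.30203873] [ 0.7 -0.1  0.9] 70.40856520123933
xh,yh,z -95.11405635178042 21.3395572621328 53.302038734913005
toolx [ 0.682  0.252 -0.686] tooly [0.64  0.249 0.727] jaw [ 0.354 -0.935  0.008] q [-0.63  0.4   2.12  1.45  0.65 -0.65] F [ 0.7 -0.1  0.9] M [-0.075  0.306 -0.014]
holder x axis in world [0.002 0.014 1.   ] y [-0.348  0.938 -0.012] fix rotvec deg [ 0.79 -0.14  0.  ]
wall 3066 [ 507.  -138.9   95.5] [-0.008 -0.002  1.   ] 0.45
ring 2931 [ 510.2 -137.8  108.6] [-0.008 -0.002  1.   ] 0.45
knob 1653 [ 516.4 -135.7  129.4] [-0.055 -0.013  0.998] 0.44
```

The holder is standing by itself (wall 95.5, ring 108.6, knob 129.4 mm). I'll back out along the tool axis and turn the tool vertical.

Emit:
{"fn": "jog_arm", "kwargs": {"moves": [[[-13,-5,13,0,0,0],[-25,-9,26,0,0,0],[-30,-11,35,0,0,0],[-20,-8,45,0,0,0],[0,0,40,0,0,0]]]}}

```text
clock: 15.0
eef_pos: [418.9, -169.8, 212.1]
eef_rot: [1.571, 0.764, 0.363]
wrist_force: [0.4, -0.1, 0.2]
finger_gap: 70.7
```

Emit:
{"fn": "jog_arm", "kwargs": {"moves": [[[5,0,20,-2.9,7.8,0],[5,0,10,-2.9,7.8,0],[5,0,5,-2.9,7.8,0],[5,0,0,-2.9,7.8,0],[5,0,0,-2.9,7.8,0]]]}}

```text
clock: 15.5
eef_pos: [442.3, -173.3, 252.8]
eef_rot: [1.423, 1.477, 0.206]
wrist_force: [-0.5, 0.0, -0.8]
finger_gap: 70.7
```

```bash
cat > see.py <<'E'
from h import *
import sys
n=sys.argv[1]; s=manip.read_state();print(s['eef_pos'],s['finger_gap']);hold()
Rt=R.from_euler('xyz',s['eef_rot']).as_matrix(); print('vertical fix',np.degrees(np.cross(Rt[:,0],[0,0,-1])).round(2))
shot('wrist',n);im,d,p=load(n);c=cloud(n);z=c[...,2]
b=float(sys.argv[2]) # foot height
X,Y=float(sys.argv[3]),float(sys.argv[4])
near=(d>0)&(np.hypot(c[...,0]-X,c[...,1]-Y)<60)
for nm,h in(('wall',96),('ring',109),('knob',130)):
    m=near&(abs(z-b-h)<3); 
    k,l,st,ce=cv2.connectedComponentsWithStats(m.astype(np.uint8))
    if k<2: print(nm,'none');continue
    i=1+np.argmax(st[1:,4]); q=c[l==i]; print(nm,len(q),q.mean(0).round(1),cv2.minAreaRect(q[:,:2].astype(np.float32)))
cv2.imwrite(f'pics/{n}b.png',cv2.resize(im,(800,600)))
E
python3 see.py w7 0 518 -135
```

```text
[ 442.31866644 -173.25211462  252.76236219] 70.68140394431263
xh,yh,z -150.86543468246725 -33.32940690017274 252.76236219388747
toolx [ 0.092  0.019 -0.996] tooly [0.934 0.345 0.093] jaw [ 0.346 -0.938  0.014] q [-0.48  0.06  1.73  0.06  1.27  0.72] F [-0.5  0.  -0.8] M [-0.025  0.131 -0.022]
vertical fix [-1.1   5.28  0.  ]
wall 904 [ 515.8 -135.8   95.5] ((516.450439453125, -135.11395263671875), (42.19227981567383, 49.65048599243164), 19.941349029541016)
ring 889 [ 516.2 -135.8  108.4] ((516.960205078125, -135.46690368652344), (38.817970275878906, 38.495582580566406), 87.69682312011719)
knob 425 [ 516.6 -135.5  129.6] ((516.7362670898438, -135.59445190429688), (19.20357322692871, 20.54421043395996), 9.45063591003418)
```

Emit:
{"fn": "jog_arm", "kwargs": {"moves": [[[37,18,0,-1.1,5.3,0],[37,20,0,0,0,0],[0,0,0,0,0,0]]]}}

```text
clock: 15.85
eef_pos: [519.3, -132.7, 251.6]
eef_rot: [-1.624, 1.554, -2.84]
wrist_force: [0.2, -0.0, -0.4]
finger_gap: 71.0
```

```bash
python3 see.py w8 0 517 -135
```

```text
[ 519.26453773 -132.68867721  251.6231108 ] 70.95229181226249
xh,yh,z -89.7865103891325 28.60139778005431 251.6231107989046
toolx [-0.016 -0.005 -1.   ] tooly [ 0.938  0.347 -0.017] jaw [ 0.347 -0.938 -0.001] q [-0.31  0.26  1.51 -0.01  1.39  0.9 ] F [ 0.2 -0.  -0.4] M [0.02  0.039 0.047]
vertical fix [ 0.29 -0.92  0.  ]
wall 812 [ 521.3 -133.9   95.5] ((517.1561279296875, -135.27188110351562), (41.2207145690918, 49.95781326293945), 20.455873489379883)
ring 748 [ 519.8 -134.1  108.4] ((517.3736572265625, -134.92835998535156), (38.52695846557617, 38.258140563964844), 21.401687622070312)
knob 395 [ 517.2 -135.3  129.4] ((516.4775390625, -135.65988159179688), (20.252056121826172, 20.49390983581543), 17.567991256713867)
```

Emit:
{"fn": "jog_arm", "kwargs": {"moves": [[[-2.5,-2.5,-15,0.3,-0.9,0],[0,0,-40,0,0,0],[0,0,-35,0,0,0],[0,0,-5,0,0,0],[0,0,0,0,0,0]]]}}

```text
clock: 16.4
eef_pos: [512.4, -138.2, 156.3]
eef_rot: [1.234, 1.568, 0.015]
wrist_force: [0.3, 0.2, 0.5]
finger_gap: 70.7
```

```bash
python3 -c "
from h import *
print(manip.read_state()['eef_pos']);hold()"
```

```text
[ 512.38307996 -138.18654665  156.25485044]
xh,yh,z -94.68346153575115 21.28013430881102 156.25485043636294
toolx [ 0.003  0.    -1.   ] tooly [0.939 0.345 0.003] jaw [ 0.345 -0.939  0.001] q [-0.33  0.32  1.66  0.    1.16  0.89] F [0.3 0.2 0.5] M [0.04  0.032 0.024]
```

Emit:
{"fn": "jog_arm", "kwargs": {"moves": [[[4.6,2.9,0,0,0,0],[0,0,-25,0,0,0],[0.5,0,-25,0,0,0],[0,0,-20,0,0,0],[0,0,0,0,0,0]]]}}

```text
clock: 16.9
eef_pos: [521.9, -136.7, 93.8]
eef_rot: [0.98, 1.554, -0.24]
wrist_force: [-1.0, -0.1, 0.7]
finger_gap: 70.2
```

```bash
python3 -c "
from h import *
print(manip.read_state()['eef_pos']);hold()"
```

```text
[ 521.93044044 -136.71060074   93.8188044 ]
xh,yh,z -86.02928822443008 25.57382652237917 93.81880439803915
toolx [ 0.017 -0.004 -1.   ] tooly [0.939 0.344 0.014] jaw [ 0.344 -0.939  0.01 ] q [-0.32  0.41  1.69  0.    1.02  0.89] F [-1.  -0.1  0.7] M [-0.009 -0.028  0.006]
```

Emit:
{"fn": "jog_arm", "kwargs": {"moves": [[[-4,1.3,-8,0.2,1,0],[-1,0,-8,0,0,0],[0,0,-4,0,0,0],[0,0,0,0,0,0]]]}}

```text
clock: 17.3
eef_pos: [518.9, -135.9, 77.2]
eef_rot: [0.684, 1.566, -0.536]
wrist_force: [-0.2, -0.2, -0.8]
finger_gap: 70.7
```

```bash
python3 -c "
from h import *
print(manip.read_state()['eef_pos']);hold()"
```

```text
[ 518.91313961 -135.8869423    77.241533  ]
xh,yh,z -89.15440073219166 25.446589137719055 77.24153300117047
toolx [ 0.004 -0.002 -1.   ] tooly [0.939 0.344 0.003] jaw [ 0.344 -0.939  0.004] q [-0.32  0.44  1.7  -0.    0.99  0.9 ] F [-0.2 -0.2 -0.8] M [0.061 0.014 0.013]
```

Emit:
{"fn": "jog_arm", "kwargs": {"moves": [[[0,0,0,0,0,0],[0,0,0,0,0,0],[0,0,0,0,0,0],[0,0,0,0,0,0],[0,0,0,0,0,0]]], "gripper": -0.1, "squeeze": 50}}

```text
clock: 17.8
eef_pos: [519.2, -135.8, 78.1]
eef_rot: [0.777, 1.565, -0.443]
wrist_force: [0.3, 1.7, -1.2]
finger_gap: 49.8
```

Emit:
{"fn": "jog_arm", "kwargs": {"moves": [[[0,0,15,0,0,0],[0,0,30,0,0,0],[0,0,40,0,0,0],[0,0,40,0,0,0],[0,0,0,0,0,0]]]}}

```text
clock: 18.3
eef_pos: [515.2, -134.7, 201.8]
eef_rot: [-2.117, 1.563, 2.947]
wrist_force: [0.7, -0.0, -8.4]
finger_gap: 49.6
```

```bash
python3 see.py w9 127 517 -135
python3 - <<'E'
from h import *
# nest from wrist view w3
c=cloud('w3');im,d,p=load('w3')
m=(d>0)&(abs(c[...,0]-515)<60)&(abs(c[...,1]-190)<60)&(c[...,2]<30); print(m.sum())
# top view t0 nest detail
c=cloud('t0');im,d,p=load('t0'); 
cv2.imwrite('pics/nest.png',cv2.resize(im[205:255,165:220],None,fx=10,fy=10,interpolation=cv2.INTER_CUBIC))
E
```

```text
[ 515.23371905 -134.68372055  201.84384539] 49.647323772801094
xh,yh,z -93.02540809286454 25.480942885482655 201.8438453926561
toolx [-0.007  0.001 -1.   ] tooly [ 0.939  0.344 -0.006] jaw [ 0.344 -0.939 -0.004] q [-0.32  0.28  1.59 -0.    1.27  0.9 ] F [ 0.7 -0.  -8.4] M [-0.047 -0.123  0.064]
vertical fix [-0.08 -0.42 -0.  ]
wall 342 [ 510.5 -109.   222. ] ((511.0925598144531, -111.02161407470703), (21.237159729003906, 17.585683822631836), 55.389190673828125)
ring 272 [ 510.3 -106.   236. ] ((508.25897216796875, -108.55435180664062), (21.1225643157959, 9.498270988464355), 56.441707611083984)
knob 235 [ 512.6 -104.   256.9] ((512.5613403320312, -104.05001068115234), (10.920783996582031, 4.743699073791504), 82.97196960449219)
2510
```

Emit:
{"fn": "jog_arm", "kwargs": {"moves": [[[-10,30,4,0,0,-2.9],[-10,38,4,0,0,-2.9],[-10,40,4,0,0,-2.9],[-10,40,4,0,0,-2.9],[-10,40,4,0,0,-2.9]]]}}

```text
clock: 18.85
eef_pos: [457.1, 55.9, 203.9]
eef_rot: [-1.949, 1.538, 2.845]
wrist_force: [0.5, -0.7, -7.9]
finger_gap: 49.6
```

Emit:
{"fn": "jog_arm", "kwargs": {"moves": [[[-10,40,0,0,0,-2.9],[-10,40,0,0,0,-2.9],[-5,35,0,0,0,-2.9],[0,10,0,0,0,0],[0,0,0,0,0,0]]]}}

```text
clock: 19.35
eef_pos: [423.8, 188.0, 190.7]
eef_rot: [-1.701, 1.521, 2.937]
wrist_force: [-0.1, -0.4, -9.6]
finger_gap: 49.2
```

Run:
```python
from h import *
s=manip.read_state();print(s['eef_pos'],s['finger_gap']);hold()
shot('wrist','n1');im,d,p=load('n1');c=cloud('n1');z=c[...,2]
near=(d>0)&(abs(c[...,0]-515)<55)&(abs(c[...,1]-190)<60)
for nm,lo,hi in(('rim',10.5,18),('floor',3.5,9)):
    m=near&(z>lo)&(z<hi);k,l,st,ce=cv2.connectedComponentsWithStats(m.astype(np.uint8))
    for i in range(1,k):
        if st[i,4]>150:
            q=c[l==i]; print(nm,st[i],q.mean(0).round(1),np.percentile(q,[1,99],axis=0).round(1).tolist(),cv2.minAreaRect(q[:,:2].astype(np.float32)))
cv2.imwrite('pics/n1b.png',cv2.resize(im,(640,480)))
```

```text
[423.78501671 187.97824659 190.69550008] 49.16800985380703
xh,yh,z -277.7567215008259 305.3879846833983 190.69550008320576
toolx [-0.048  0.01  -0.999] tooly [ 0.996 -0.074 -0.049] jaw [-0.074 -0.997 -0.006] q [0.32 0.16 1.77 0.03 1.25 1.96] F [-0.1 -0.4 -9.6] M [-0.039 -0.103 -0.009]
rim [ 213   41   78   72 2181] [514.7 190.4  13.5] [[479.3, 152.9, 11.5], [546.7, 227.4, 15.4]] ((513.1591186523438, 190.2901153564453), (74.32089233398438, 67.04466247558594), 86.16334533691406)
floor [ 221   51   61   53 3057] [513.3 190.1   5.6] [[487.7, 161.3, 3.8], [538.1, 219.2, 7.8]] ((512.9263916015625, 190.5195770263672), (58.566261291503906, 50.19172286987305), 86.5836181640625)
floor [202  63  13  31 213] [516.6 233.8   4.7] [[501.5, 228.0, 3.5], [530.5, 239.8, 8.1]] ((515.9942626953125, 233.9716033935547), (11.850403785705566, 29.47236442565918), 88.81437683105469)
floor [290  62  13  31 227] [510.5 146.7   4.6] [[495.8, 140.2, 3.5], [525.0, 152.6, 7.4]] ((510.330078125, 146.27389526367188), (12.180436134338379, 29.27184295654297), 87.19221496582031)
```

View pics/n1b.png

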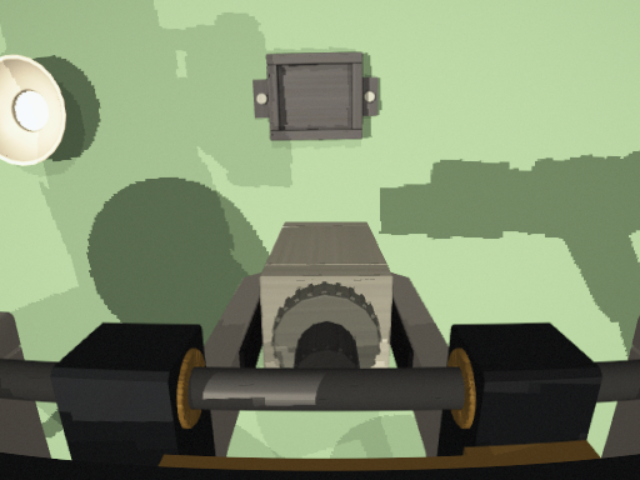

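The picture shows the nest clear at (315,95), unobstructed. It measures (513.1,190.3) with yaw about -3.7°, rim 13.5 and floor 5.6 mm, which matches the text. I'll go above it and straighten up.

Emit:
{"fn": "jog_arm", "kwargs": {"moves": [[[30,0,5,-0.3,-1.4,0.5],[30,1,0,-0.3,-1.4,0],[30,1,0,0,0,0],[0,0,0,0,0,0]]]}}

```text
clock: 19.8
eef_pos: [516.2, 183.9, 190.6]
eef_rot: [-0.747, 1.563, -2.385]
wrist_force: [0.0, -0.4, -9.5]
finger_gap: 49.8
```

```bash
cat > nest.py <<'E'
from h import *
s=manip.read_state();Rt=R.from_euler('xyz',s['eef_rot']).as_matrix();P=s['eef_pos']
n=np.array([513.1,190.3]); T=n+1.9*Rt[:2,1]/np.linalg.norm(Rt[:2,1])
print(P.round(1),'d',(T-P[:2]).round(1),'fix',np.degrees(np.cross(Rt[:,0],[0,0,-1])).round(2),'yaw',np.degrees(np.arctan2(Rt[1,1],Rt[0,1])).round(2),'F',s['wrist_force'].round(1),'M',s['moment'].round(2),s['finger_gap'].round(1),'q',s['joints'].round(2))
E
python3 nest.py
```

```text
Traceback (most recent call last):
  File "nest.py", line 4, in <module>
    print(P.round(1),'d',(T-P[:2]).round(1),'fix',np.degrees(np.cross(Rt[:,0],[0,0,-1])).round(2),'yaw',np.degrees(np.arctan2(Rt[1,1],Rt[0,1])).round(2),'F',s['wrist_force'].round(1),'M',s['moment'].round(2),s['finger_gap'].round(1),'q',s['joints'].round(2))
                                                                                                                                                                                                                ^^^^^^^^^^^^^^^^^^^^^
AttributeError: 'float' object has no attribute 'round'
```

Emit:
{"fn": "jog_arm", "kwargs": {"moves": [[[-1,6,-10,0,0,0],[0,0,-30,0,0,0],[0,0,-25,0,0,0],[0,0,-5,0,0,0],[0,0,0,0,0,0]]]}}

```text
clock: 20.3
eef_pos: [512.4, 186.4, 113.0]
eef_rot: [-0.969, 1.557, -2.61]
wrist_force: [0.9, 0.5, -8.1]
finger_gap: 49.7
```

```bash
sed -i "s/s\['finger_gap'\].round(1)/round(s['finger_gap'],1)/" nest.py; python3 nest.py
```

```text
[512.4 186.4 113. ] d [2.6 3.8] fix [ 0.41 -0.7   0.  ] yaw -4.06 F [ 0.9  0.5 -8.1] M [0.08 0.   0.04] 49.7 q [ 0.28  0.41  1.64 -0.    1.1   1.93]
```

Emit:
{"fn": "jog_arm", "kwargs": {"moves": [[[2.6,3.8,0,0.4,-0.7,0.3],[0,0,-10,0,0,0],[0,0,0,0,0,0]]]}}

```text
clock: 20.6
eef_pos: [515.7, 190.6, 104.4]
eef_rot: [1.942, 1.567, 0.307]
wrist_force: [0.0, 0.5, -8.9]
finger_gap: 49.7
```

```bash
python3 nest.py
```

```text
[515.7 190.6 104.4] d [-0.7 -0.4] fix [-0.07  0.21  0.  ] yaw -3.73 F [ 0.   0.5 -8.9] M [-0.01  0.11 -0.05] 49.7 q [0.29 0.43 1.65 0.   1.06 1.92]
```

Emit:
{"fn": "jog_arm", "kwargs": {"moves": [[[-0.7,-0.4,-6,0,0,0],[0,0,-6,0,0,0],[0,0,0,0,0,0]]]}}

```text
clock: 20.9
eef_pos: [515.3, 190.3, 92.3]
eef_rot: [1.929, 1.565, 0.293]
wrist_force: [0.2, 0.4, -7.7]
finger_gap: 50.1
```

Emit:
{"fn": "jog_arm", "kwargs": {"moves": [[[0,0,-4,0,0,0],[0,0,0,0,0,0]]]}}

```text
clock: 21.1
eef_pos: [515.3, 190.3, 88.0]
eef_rot: [1.929, 1.565, 0.293]
wrist_force: [-0.1, -0.4, -8.0]
finger_gap: 49.7
```

```bash
python3 nest.py
```

```text
[515.3 190.3  88. ] d [-0.4 -0.2] fix [-0.09  0.31  0.  ] yaw -3.72 F [-0.1 -0.4 -8. ] M [ 0.05  0.04 -0.01] 49.7 q [0.29 0.45 1.66 0.   1.03 1.92]
```

The foot is inside the rim with no side force (foot at about 10 mm). Lowering to the floor.

Emit:
{"fn": "jog_arm", "kwargs": {"moves": [[[0,0,-3,0,0,0],[0,0,0,0,0,0]]]}}

```text
clock: 21.3
eef_pos: [515.5, 190.3, 84.8]
eef_rot: [1.927, 1.565, 0.291]
wrist_force: [-0.3, 0.1, -9.1]
finger_gap: 49.9
```

Emit:
{"fn": "jog_arm", "kwargs": {"moves": [[[0,0,-2.5,0,0,0],[0,0,0,0,0,0]]]}}

```text
clock: 21.5
eef_pos: [516.7, 190.7, 84.9]
eef_rot: [1.897, 1.561, 0.261]
wrist_force: [0.1, -1.0, -9.7]
finger_gap: 49.8
```

```bash
python3 nest.py
```

```text
[516.7 190.7  84.9] d [-1.7 -0.5] fix [-0.14  0.53  0.  ] yaw -3.71 F [ 0.1 -1.  -9.7] M [ 0.06  0.09 -0.07] 49.8 q [ 0.29  0.45  1.66 -0.    1.02  1.92]
```

Emit:
{"fn": "jog_arm", "kwargs": {"moves": [[[-1.5,-0.5,-1,0,0.4,0],[0,0,0,0,0,0],[0,0,0,0,0,0],[0,0,0,0,0,0]]], "gripper": 0.55}}

```text
clock: 21.9
eef_pos: [516.8, 190.7, 86.0]
eef_rot: [2.167, 1.563, 0.532]
wrist_force: [0.2, 0.7, 0.0]
finger_gap: 72.2
```

Emit:
{"fn": "jog_arm", "kwargs": {"moves": [[[0,0,10,0,0,0],[0,0,30,0,0,0],[0,0,45,0,0,0],[0,0,45,0,0,0],[0,0,45,0,0,0]]]}}

```text
clock: 22.4
eef_pos: [513.5, 189.6, 264.0]
eef_rot: [-1.967, 1.568, 2.68]
wrist_force: [-0.1, -0.9, 0.4]
finger_gap: 72.7
```

```bash
python3 nest.py; python3 see.py w10 6 514 190
```

```text
[513.5 189.6 264. ] d [1.5 0.6] fix [-0.07 -0.15 -0.  ] yaw -3.72 F [-0.1 -0.9  0.4] M [-0.04  0.02 -0.  ] 72.7 q [0.29 0.27 1.47 0.   1.41 1.92]
[513.53421314 189.6135304  264.02860037] 72.69023393501566
xh,yh,z -192.703085616309 334.0841766663275 264.0286003697866
toolx [-0.003  0.001 -1.   ] tooly [ 0.998 -0.065 -0.003] jaw [-0.065 -0.998 -0.001] q [0.29 0.27 1.47 0.   1.41 1.92] F [-0.1 -0.9  0.4] M [-0.041  0.019 -0.003]
vertical fix [-0.07 -0.15 -0.  ]
wall 794 [518.5 189.8 101.4] ((515.1542358398438, 190.29702758789062), (49.998294830322266, 42.38994216918945), 86.55107116699219)
ring 743 [517.8 190.2 114.4] ((515.2404174804688, 190.67901611328125), (38.098506927490234, 38.797359466552734), 64.05023956298828)
knob 374 [515.5 190.4 135.4] ((514.996826171875, 190.38612365722656), (19.909902572631836, 19.51343536376953), 10.617846488952637)
```

View pics/w10b.png

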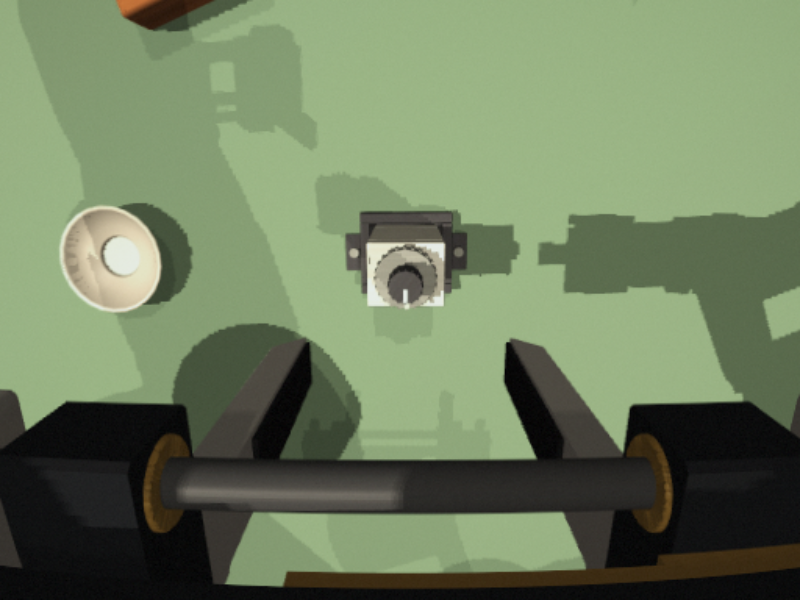

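The holder is seated: the wall top is at 101.4 mm, against 95.5 mm on the bare bench, so it went up by the nest's 6 mm floor. Its yaw is square to the nest. The knob at (405,285) in the view has its white line pointing toward the robot. I'll unwind the wrist by about 187° counter-clockwise, well above it, to get one long clockwise stroke.

Emit:
{"fn": "jog_arm", "kwargs": {"moves": [[[0,0,0,0,0,8.5],[0,0,0,0,0,8.5],[0,0,0,0,0,8.5],[0,0,0,0,0,8.5],[0,0,0,0,0,8.5]]], "gripper": -0.1}}

```text
clock: 22.95
eef_pos: [515.9, 190.5, 280.1]
eef_rot: [1.833, 1.551, 0.951]
wrist_force: [0.6, -1.5, -0.3]
finger_gap: 42.6
```

Emit:
{"fn": "jog_arm", "kwargs": {"moves": [[[0,0,0,0,0,8.5],[0,0,0,0,0,8.5],[0,0,0,0,0,8.5],[0,0,0,0,0,8.5],[0,0,0,0,0,8.5]]]}}

```text
clock: 23.45
eef_pos: [515.6, 190.4, 283.1]
eef_rot: [1.689, 1.55, 1.556]
wrist_force: [-0.7, -0.2, 0.9]
finger_gap: 42.2
```

Emit:
{"fn": "jog_arm", "kwargs": {"moves": [[[0,0,0,0,0,8.5],[0,0,0,0,0,8.5],[0,0,0,0,0,8.5],[0,0,0,0,0,8.5],[0,0,0,0,0,8.5]]]}}

```text
clock: 23.95
eef_pos: [515.3, 190.3, 286.0]
eef_rot: [1.534, 1.55, 2.152]
wrist_force: [0.0, 0.6, -1.4]
finger_gap: 42.4
```

Emit:
{"fn": "jog_arm", "kwargs": {"moves": [[[0,0,0,0,0,8.5],[0,0,0,0,0,8.5],[0,0,0,0,0,8.5],[0,0,0,0,0,8.5],[0,0,0,0,0,8.5]]]}}

```text
clock: 24.45
eef_pos: [514.9, 190.1, 288.9]
eef_rot: [1.414, 1.552, 2.782]
wrist_force: [0.2, 0.1, -0.7]
finger_gap: 42.2
```

Emit:
{"fn": "jog_arm", "kwargs": {"moves": [[[0,0,0,0,0,8.5],[0,0,0,0,0,8.5],[0,0,0,0,0,0]]]}}

```text
clock: 24.75
eef_pos: [514.8, 190.1, 290.6]
eef_rot: [1.372, 1.553, 3.042]
wrist_force: [-0.5, 1.2, -0.1]
finger_gap: 42.7
```

```bash
cat > kn.py <<'E'
from h import *
s=manip.read_state();Rt=R.from_euler('xyz',s['eef_rot']).as_matrix();P=s['eef_pos']
print(s['clock'],P.round(1),'d',(np.array([515.1,190.5])-P[:2]).round(1),'fix',np.degrees(np.cross(Rt[:,0],[0,0,-1])).round(2),'yaw',np.degrees(np.arctan2(Rt[1,1],Rt[0,1])).round(2),'F',s['wrist_force'].round(1),'M',s['moment'].round(3),round(s['finger_gap'],1),'q',s['joints'].round(2))
E
python3 kn.py
```

```text
24.75 [514.8 190.1 290.6] d [0.3 0.4] fix [-0.1  -0.99 -0.  ] yaw -174.28 F [-0.5  1.2 -0.1] M [ 0.118 -0.156 -0.006] 42.7 q [ 0.28  0.26  1.41  0.01  1.48 -1.39]
```

Emit:
{"fn": "jog_arm", "kwargs": {"moves": [[[0,0,-40,-0.1,-1,0],[0,0,-40,0,0,0],[0,0,-35,0,0,0],[0,0,-5,0,0,0],[0,0,0,0,0,0]]]}}

```text
clock: 25.25
eef_pos: [515.0, 190.2, 170.9]
eef_rot: [-1.363, 1.563, 0.286]
wrist_force: [-0.3, -0.5, -0.1]
finger_gap: 41.9
```

```bash
python3 kn.py
```

```text
25.25 [515.  190.2 170.9] d [0.1 0.3] fix [-0.12  0.4   0.  ] yaw -175.51 F [-0.3 -0.5 -0.1] M [ 0.079 -0.129 -0.004] 41.9 q [ 0.29  0.34  1.59 -0.    1.2  -1.36]
```

Emit:
{"fn": "jog_arm", "kwargs": {"moves": [[[0,0.3,-14,0,0.3,0],[0,0,-10,0,0,0],[0,0,-5,0,0,0],[0,0,0,0,0,0]]]}}

```text
clock: 25.65
eef_pos: [516.8, 191.1, 144.0]
eef_rot: [-1.145, 1.563, 0.501]
wrist_force: [-0.5, -0.7, 1.1]
finger_gap: 42.0
```

```bash
python3 kn.py
```

```text
25.65 [516.8 191.1 144. ] d [-1.7 -0.6] fix [-0.22  0.41  0.  ] yaw -175.7 F [-0.5 -0.7  1.1] M [ 0.04  -0.139  0.006] 42.0 q [ 0.29  0.38  1.61  0.    1.14 -1.36]
```

Emit:
{"fn": "jog_arm", "kwargs": {"moves": [[[-1.7,-0.6,-4,0,0.4,0],[0,0,0,0,0,0]]]}}

```text
clock: 25.85
eef_pos: [515.3, 190.5, 140.4]
eef_rot: [-0.193, 1.567, 1.452]
wrist_force: [-0.1, -0.3, -0.3]
finger_gap: 42.5
```

Emit:
{"fn": "jog_arm", "kwargs": {"moves": [[[0,0,0,0,0,0],[0,0,0,0,0,0],[0,0,0,0,0,0],[0,0,0,0,0,0]]], "gripper": -1, "squeeze": 10}}

```text
clock: 26.25
eef_pos: [515.5, 190.7, 141.1]
eef_rot: [-0.389, 1.566, 1.257]
wrist_force: [0.4, 1.3, -1.3]
finger_gap: 19.7
```

```bash
python3 kn.py
```

```text
26.25 [515.5 190.7 141.1] d [-0.4 -0.2] fix [-0.27  0.09  0.  ] yaw -175.72 F [ 0.4  1.3 -1.3] M [ 0.281 -0.121 -0.018] 19.7 q [ 0.29  0.38  1.62  0.    1.14 -1.36]
```

Knob held (gap 19.7 mm), with the tips about 7 mm above the ring. Turning clockwise and watching the moment.

Emit:
{"fn": "jog_arm", "kwargs": {"moves": [[[0,0,-0.5,0,0,-5],[0,0,-0.5,0,0,-7],[0,0,-0.5,0,0,-7],[0,0,-0.5,0,0,-7]]]}}

```text
clock: 26.65
eef_pos: [516.0, 191.1, 141.0]
eef_rot: [-0.591, 1.564, 0.587]
wrist_force: [-2.1, 0.2, 5.0]
finger_gap: 19.7
```

```bash
python3 kn.py
```

```text
26.65 [516.  191.1 141. ] d [-0.9 -0.6] fix [-0.22  0.34  0.  ] yaw 157.5 F [-2.1  0.2  5. ] M [-0.106  0.221  0.065] 19.7 q [ 0.29  0.38  1.62  0.    1.14 -0.89]
```

Emit:
{"fn": "jog_arm", "kwargs": {"moves": [[[-0.5,-0.3,0,0,0.3,-7],[0,0,0,0,0,-7],[0,0,0,0,0,-7],[0,0,0,0,0,-7],[0,0,0,0,0,-7]]]}}

```text
clock: 27.15
eef_pos: [515.5, 191.1, 141.1]
eef_rot: [0.223, 1.567, 0.765]
wrist_force: [0.6, 0.3, -1.4]
finger_gap: 19.7
```

```bash
python3 kn.py
```

```text
27.15 [515.5 191.1 141.1] d [-0.4 -0.6] fix [-0.16  0.17  0.  ] yaw 121.03 F [ 0.6  0.3 -1.4] M [ 0.08  -0.243  0.04 ] 19.7 q [ 0.29  0.38  1.62  0.    1.14 -0.25]
```

Emit:
{"fn": "jog_arm", "kwargs": {"moves": [[[-0.3,-0.4,0,0,0,-7],[0,0,0,0,0,-7],[0,0,0,0,0,-7],[0,0,0,0,0,-7],[0,0,0,0,0,-7]]]}}

```text
clock: 27.65
eef_pos: [515.7, 191.2, 141.1]
eef_rot: [0.233, 1.565, 0.138]
wrist_force: [0.6, 0.5, -0.8]
finger_gap: 19.6
```

```bash
python3 kn.py
```

```text
27.65 [515.7 191.2 141.1] d [-0.6 -0.7] fix [-0.05  0.33  0.  ] yaw 84.55 F [ 0.6  0.5 -0.8] M [ 0.095 -0.19   0.036] 19.6 q [ 0.29  0.38  1.62 -0.    1.14  0.38]
```

Emit:
{"fn": "jog_arm", "kwargs": {"moves": [[[-0.4,-0.5,0,0,0.3,-6],[0,0,0,0,0,-6],[0,0,0,0,0,-6]]]}}

```text
clock: 27.95
eef_pos: [515.7, 190.9, 141.2]
eef_rot: [0.683, 1.569, 0.26]
wrist_force: [1.7, 1.2, -1.4]
finger_gap: 19.4
```

```bash
python3 kn.py
```

```text
27.95 [515.7 190.9 141.2] d [-0.6 -0.4] fix [-0.03  0.12  0.  ] yaw 65.75 F [ 1.7  1.2 -1.4] M [ 0.062 -0.292  0.049] 19.4 q [ 0.29  0.38  1.62 -0.    1.14  0.71]
```

Emit:
{"fn": "jog_arm", "kwargs": {"moves": [[[0,0,0,0,0,-5],[0,0,0,0,0,-5]]]}}

```text
clock: 28.15
eef_pos: [516.0, 191.0, 141.1]
eef_rot: [0.722, 1.568, 0.116]
wrist_force: [1.2, 0.2, -1.2]
finger_gap: 19.8
```

```bash
python3 kn.py
```

```text
28.15 [516.  191.  141.1] d [-0.9 -0.5] fix [-0.02  0.16  0.  ] yaw 55.29 F [ 1.2  0.2 -1.2] M [ 0.191 -0.234  0.017] 19.8 q [ 0.29  0.38  1.62 -0.    1.14  0.89]
```

Emit:
{"fn": "jog_arm", "kwargs": {"moves": [[[-0.5,-0.3,0,0,0,-4],[0,0,0,0,0,-4]]]}}

```text
clock: 28.35
eef_pos: [515.8, 190.9, 141.2]
eef_rot: [0.802, 1.567, 0.05]
wrist_force: [1.4, 0.2, -1.9]
finger_gap: 19.1
```

```bash
python3 kn.py
```

```text
28.35 [515.8 190.9 141.2] d [-0.7 -0.4] fix [-0.01  0.23  0.  ] yaw 46.92 F [ 1.4  0.2 -1.9] M [ 0.112 -0.31   0.044] 19.1 q [ 0.29  0.38  1.62 -0.    1.14  1.04]
```

Emit:
{"fn": "jog_arm", "kwargs": {"moves": [[[0,0,0,0,0,-4],[0,0,0,0,0,-4]]]}}

```text
clock: 28.55
eef_pos: [516.0, 190.9, 141.1]
eef_rot: [0.839, 1.566, -0.059]
wrist_force: [-0.1, -0.3, -1.3]
finger_gap: 19.5
```

```bash
python3 kn.py; python3 see.py w11 6 514 190
```

```text
28.55 [516.  190.9 141.1] d [-0.9 -0.4] fix [0.02 0.26 0.  ] yaw 38.58 F [-0.1 -0.3 -1.3] M [ 0.055 -0.232  0.008] 19.5 q [ 0.29  0.38  1.62 -0.    1.14  1.19]
[515.99706172 190.91890094 141.14138944] 19.475633446371546
xh,yh,z -190.75022607957445 336.0731349375848 141.14138943838898
toolx [ 0.005 -0.    -1.   ] tooly [0.782 0.624 0.003] jaw [ 0.624 -0.782  0.003] q [ 0.29  0.38  1.62 -0.    1.14  1.19] F [-0.1 -0.3 -1.3] M [ 0.055 -0.232  0.008]
vertical fix [0.02 0.26 0.  ]
wall 1305 [523.1 202.1 101.5] ((514.5795288085938, 190.09478759765625), (49.933990478515625, 41.88967514038086), 80.83148193359375)
ring 921 [523.7 197.5 114.5] ((522.0306396484375, 196.85494995117188), (18.820571899414062, 35.753318786621094), 39.99905776977539)
knob 1015 [514.8 190.3 135.5] ((513.9773559570312, 189.77149963378906), (21.416994094848633, 19.343387603759766), 36.85088348388672)
```

View pics/w11b.png

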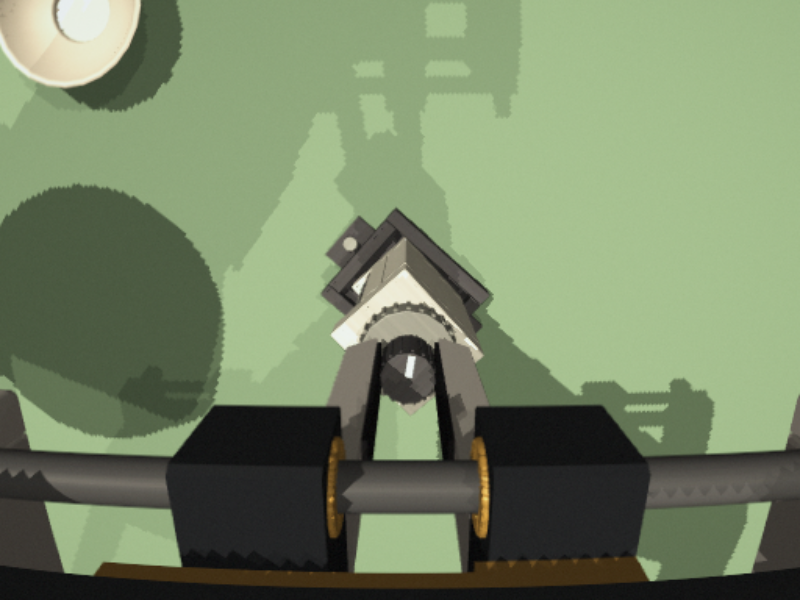

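The picture shows the knob line now pointing up at (411,367) and the holder still in the nest, but twisted about 6° clockwise (its yaw has gone from -3.5 to -9). That suggests the stop has been reached. I'll test with one more small turn and measure the holder and the knob line.

Emit:
{"fn": "jog_arm", "kwargs": {"moves": [[[-0.6,-0.3,0,0,0,-4]]]}}

```text
clock: 28.7
eef_pos: [515.6, 190.7, 141.2]
eef_rot: [0.892, 1.566, -0.08]
wrist_force: [1.7, 0.4, -1.2]
finger_gap: 20.2
```

```bash
cat > line.py <<'E'
from h import *
import sys
def run(n,b=6,X=515,Y=190.5):
    im,d,p=load(n);c=cloud(n);z=c[...,2];g=im.min(2).astype(int)
    m=(d>0)&(abs(z-135.5)<3)&(np.hypot(c[...,0]-X,c[...,1]-Y)<9.5)&(g>120)
    q=c[m]; 
    if len(q)>8:
        mu=q[:,:2].mean(0); v=np.linalg.svd(q[:,:2]-mu)[2][0]; v*=np.sign(v@(mu-[X,Y])); la=np.degrees(np.arctan2(v[1],v[0]))
    else: la=None
    w_=(d>0)&(abs(z-101.5)<3)&(np.hypot(c[...,0]-X,c[...,1]-Y)<40); k,l,st,ce=cv2.connectedComponentsWithStats(w_.astype(np.uint8)); q2=c[l==1+np.argmax(st[1:,4])]
    r=cv2.minAreaRect(q2[:,:2].astype(np.float32)); print(n,len(q),'line az',la,'mean off',(q[:,:2].mean(0)-[X,Y]).round(1),'wall',r)
if __name__=='__main__':
    import os
    if not os.path.exists(f'pics/{sys.argv[-1]}.npz'): shot('wrist',sys.argv[-1])
    for n in sys.argv[1:]: run(n)
E
python3 kn.py; python3 line.py w10 w11 w12
```

```text
28.7 [515.6 190.7 141.2] d [-0.5 -0.2] fix [0.02 0.29 0.  ] yaw 34.35 F [ 1.7  0.4 -1.2] M [ 0.207 -0.291 -0.008] 20.2 q [ 0.29  0.38  1.62 -0.    1.14  1.26]
w10 27 line az 176.1199079712443 mean off [-5.2  0.2] wall ((515.1542358398438, 190.29702758789062), (49.998294830322266, 42.38994216918945), 86.55107116699219)
w11 77 line az 30.432703888821372 mean off [3.6 1.9] wall ((514.5692138671875, 190.1155242919922), (49.90394973754883, 41.961063385009766), 80.71612548828125)
w12 77 line az 26.15874368634191 mean off [3.4 1.4] wall ((514.2755126953125, 190.0371551513672), (49.75241470336914, 42.132450103759766), 80.54566955566406)
```

The line turned with the wrist (no slip), and on this step the holder stayed still, so the stop isn't reached yet. Continuing in small steps.

Emit:
{"fn": "jog_arm", "kwargs": {"moves": [[[-0.4,-0.2,0,0,0,-4]]]}}

```text
clock: 28.85
eef_pos: [515.3, 190.6, 141.3]
eef_rot: [0.932, 1.565, -0.114]
wrist_force: [2.2, 0.8, -0.4]
finger_gap: 19.6
```

```bash
python3 kn.py; python3 line.py w13
```

```text
28.85 [515.3 190.6 141.3] d [-0.2 -0.1] fix [0.04 0.31 0.  ] yaw 30.08 F [ 2.2  0.8 -0.4] M [ 0.2   -0.292  0.044] 19.6 q [ 0.29  0.38  1.62 -0.    1.14  1.34]
w13 78 line az 22.484780647185765 mean off [3.2 0.9] wall ((513.9224853515625, 189.72500610351562), (50.20817565917969, 42.196807861328125), 80.53313446044922)
```

Emit:
{"fn": "jog_arm", "kwargs": {"moves": [[[0,0,0,0,0,-4]]]}}

```text
clock: 29.0
eef_pos: [515.2, 190.5, 141.2]
eef_rot: [0.91, 1.565, -0.209]
wrist_force: [0.9, -0.1, -3.4]
finger_gap: 19.4
```

```bash
python3 kn.py; python3 line.py w14
```

```text
29.0 [515.2 190.5 141.2] d [-0.1 -0. ] fix [0.07 0.31 0.  ] yaw 25.88 F [ 0.9 -0.1 -3.4] M [-0.018 -0.16   0.157] 19.4 q [ 0.29  0.38  1.62 -0.    1.14  1.41]
w14 74 line az 20.355802958938146 mean off [3.4 0.9] wall ((513.9658203125, 189.73912048339844), (50.28116989135742, 42.10064697265625), 78.45964050292969)
```

Emit:
{"fn": "jog_arm", "kwargs": {"moves": [[[0,0,0,0,0,-4]]]}}

```text
clock: 29.15
eef_pos: [515.0, 190.5, 141.1]
eef_rot: [0.839, 1.566, -0.353]
wrist_force: [0.3, 1.1, 0.7]
finger_gap: 19.6
```

```bash
python3 kn.py; python3 line.py w15
```

```text
29.15 [515.  190.5 141.1] d [ 0.1 -0. ] fix [0.1  0.26 0.  ] yaw 21.71 F [0.3 1.1 0.7] M [0.044 0.139 0.093] 19.6 q [ 0.29  0.38  1.62 -0.    1.14  1.48]
w15 72 line az 17.433324435183735 mean off [3.5 0.9] wall ((513.6803588867188, 189.58917236328125), (50.54045867919922, 42.189971923828125), 77.16310119628906)
```

The stop is reached. The moment jumped to 0.157 N m, then 0.09, and the holder now follows the knob. The line has turned 149° (2.6 rad) relative to the holder. I'll release, lift and check.

Emit:
{"fn": "jog_arm", "kwargs": {"moves": [[[0,0,0,0,0,0],[0,0,0,0,0,0],[0,0,0,0,0,0]]], "gripper": 0}}

```text
clock: 29.5
eef_pos: [515.0, 190.5, 141.3]
eef_rot: [0.815, 1.566, -0.373]
wrist_force: [0.3, -0.6, 0.2]
finger_gap: 40.0
```

Emit:
{"fn": "jog_arm", "kwargs": {"moves": [[[0,0,15,0,0,0],[0,0,35,0,0,0],[0,0,40,0,0,0],[0,0,30,0,0,0],[0,0,0,0,0,0]]]}}

```text
clock: 30.0
eef_pos: [513.7, 190.0, 264.9]
eef_rot: [0.298, 1.568, -0.882]
wrist_force: [-0.5, -0.3, 0.1]
finger_gap: 46.9
```

```bash
python3 see.py w16 6 514 190; python3 line.py w16
python3 - <<'E'
from h import *
im=load('w16')[0]; shot('top','t16'); a=load('t0')[0];b=load('t16')[0]
cv2.imwrite('pics/f.png',np.hstack([cv2.resize(im[110:230,200:320],(480,480),interpolation=cv2.INTER_CUBIC),cv2.resize(b[100:260,85:245],(320,480))]))
c=cloud('w16');d=load('w16')[1]
m=(d>0)&(np.hypot(c[...,0]-514,c[...,1]-190)<40)&(abs(c[...,2]-101.5)<2.5)
q=c[m];n=np.linalg.svd(q-q.mean(0))[2][2];print('wall plane',n.round(3))
for n_,X,Y in(('dish',528,440),('rack',750,-41),('clamp',576,-418)):
  for f in('t0','t16'):
    c=cloud(f);m=(np.hypot(c[...,0]-X,c[...,1]-Y)<75)&(c[...,2]>10)&(c[...,2]<110)&(c[...,0]>400);print(n_,f,m.sum(),c[m].mean(0).round(1))
E
```

```text
[513.73114759 189.95273028 264.94362852] 46.899998411729975
xh,yh,z -192.61793336084287 334.46704588100204 264.94362851529
toolx [ 0.002 -0.003 -1.   ] tooly [0.924 0.381 0.001] jaw [ 0.381 -0.924  0.003] q [ 0.29  0.27  1.47 -0.    1.4   1.47] F [-0.5 -0.3  0.1] M [ 0.014 -0.018  0.025]
vertical fix [0.14 0.12 0.  ]
wall 784 [517.5 191.7 101.4] ((513.654052734375, 189.79835510253906), (50.323421478271484, 42.29164123535156), 77.26934051513672)
ring 731 [516.2 190.9 114.4] ((513.85595703125, 189.8938446044922), (38.13044357299805, 39.07512283325195), 24.545867919921875)
knob 371 [514.  190.  135.5] ((513.9764404296875, 190.00807189941406), (19.675588607788086, 20.11925506591797), 22.169147491455078)
w16 34 line az 19.504322981816316 mean off [3.3 0.9] wall ((513.654052734375, 189.79835510253906), (50.323421478271484, 42.29164123535156), 77.26934051513672)
wall plane [ 0.001 -0.     1.   ]
dish t0 476 [527.9 438.5  17.8]
dish t16 259 [548.5 442.8  18.1]
rack t0 538 [751.4 -36.9  24. ]
rack t16 536 [751.5 -37.1  24. ]
clamp t0 237 [ 575.8 -411.3   66.6]
clamp t16 237 [ 575.8 -411.2   66.7]
```

View pics/f.png

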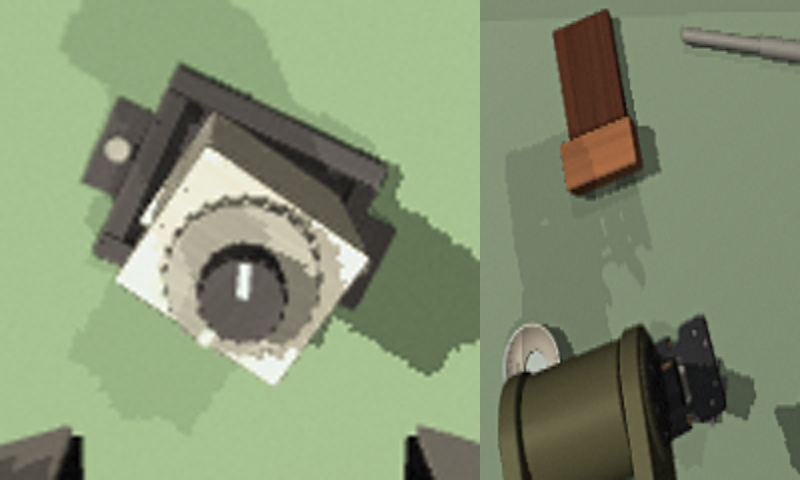

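The close-up shows the knob line at (243,280) and the ring's white line at (205,338), still on the holder's index direction. The holder is level and fully down in the nest (wall top 101.4 mm). The rack and clamp are unmoved. Handing in.

```bash
python3 -c "
from cell import manip
print(manip.sign_off())"
```

```text
the job is handed in; nothing more can be done
None
```

The job is done and handed in at about 30 s of the 72 s. The lid is shut over the blank, the holder stands fully down in the nest with the gripper clear of it, and the knob is tight.

**What I did**
- **Lid:** I closed it with the shut fingers. My first push left the free edge about 1.5 mm high, so I pressed it again on the solid frame.
- **Standing the holder:** I up-ended it, but the tilted grip would have taken joint 4 past its range at the nest. I stood it on clear bench first, regripped it from straight above, and then lowered it into the nest and let go.
- **Knob:** I turned only the inner knob, clockwise in one stroke, until it stopped.

**Last checks**
- **Lid:** after the second press, before up-ending, its top read 35.5 mm at every point I measured, which is shut. I didn't measure it again once the holder was standing.
- **Seating:** the holder is level and sits 5.9 mm higher than it did on the bare bench, which matches the nest's 6 mm floor.
- **Knob:** it turned about 147–149° relative to the holder. At the end the moment jumped to about 0.1–0.16 N m and the holder turned with the knob, so it is against its stop.
- **Ring:** its white line is still on the index direction, to within a few degrees by eye.
- **Bystanders:** the rack and ring clamp read unmoved. The arm half hid the dish in the last top view, so the dish check is by eye only; what shows looks unmoved.

**Not ideal:** turning the knob twisted the holder about 9° clockwise inside the nest's play. I left it, because turning it back could have loosened the knob or moved the ring.

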